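# Load the sample carrier, square it on the scanning deck and aim the label reader

## Task

Stand every amber jar upright on the blue carrier plate, gripping and setting the thin glass down gently. Then take the white pusher and with it, not with the fingers, gently nudge the loaded carrier until it is flush against both fences in the corner of the deck, and lay the pusher flat on its mat again. Also swivel the label reader to face the deck squarely, leaning 20 degrees forward over it; leave the solvent bottle, beaker and wipes box where they are.

Things in the scene. Friction and masses are not known exactly. Their poses are not given: they have to be found in the camera images.
- deck: fixed aluminium plate 250 (its x) x 190 (its y) x 8 mm, origin at the centre of its underside on the bench. Dark steel fences, 12 mm thick, tops 30 mm above the bench, run along its whole far (+x) and left (+y) edges and meet in a square corner; inner faces at x = +113, y = +83 mm in its frame. A lug beyond the left fence carries the label reader
- deck_corner (a point): the inner corner where the inner faces of the two fences meet, at the plate's top surface (8 mm above the bench); axes as the deck's
- carrier: loose blue plastic plate lying on the deck, 165 (its x) x 100 (its y) x 16 mm, about 0.35 kg, flat top, no holes or rim; origin at the centre of its underside; axes start within 0.3 rad of the deck's. Slides at a few newtons, more when loaded. Push it with the pusher only, with at most 30 N; the robot itself may not press it with more than 3 N
- carrier_corner (a point): the carrier's lower far-left corner (+82.5, +50 mm of its frame), which comes to deck_corner when the carrier touches both fences
- jar1: amber glass jar with a blue screw cap of the same width, standing on the bench: 48 mm diameter, 56 mm tall, about 0.13 kg; origin at the centre of its underside, z up. Thin glass: the two fingers together may press it with at most 70 N (so grip with 20 to 25 N), and it may press on the carrier with at most 40 N. Two or three of the three jars are present; an absent one reads None
- jar2: amber glass jar with a blue screw cap of the same width, standing on the bench: 48 mm diameter, 56 mm tall, about 0.13 kg; origin at the centre of its underside, z up. Thin glass: the two fingers together may press it with at most 70 N (so grip with 20 to 25 N), and it may press on the carrier with at most 40 N. Two or three of the three jars are present; an absent one reads None
- jar3: amber glass jar with a blue screw cap of the same width, standing on the bench: 48 mm diameter, 56 mm tall, about 0.13 kg; origin at the centre of its underside, z up. Thin glass: the two fingers together may press it with at most 70 N (so grip with 20 to 25 N), and it may press on the carrier with at most 40 N. Two or three of the three jars are present; an absent one reads None
- pusher: loose white plastic pusher lying on the mat: blade 90 (its x) x 140 (its y) x 12 mm with upright flat faces; on it an upright grip bar 20 (x) x 110 (y) mm, its top 52 mm above the underside; 0.2 kg; origin at the centre of the underside. Pinch the bar from above across its 20 mm, firmly. To push, hold its underside about 4 mm above the deck plate (12 mm above the bench)
- mat: fixed flat black rubber mat, 130 (its x) x 190 (its y) x 3 mm, origin at the centre of its underside; the home of the pusher, which lies with its length along the mat's y
- reader_swivel (a joint): angle of the label reader about its upright axis (rad): 0 = faces the deck squarely (towards the deck's -y), negative = turned towards the robot (clockwise from above); starts at -1.0 to -0.35, range -1.2 to 0.6. Stiff (0.15 N m of friction), stays where it is left
- reader_tilt (a joint): tilt of the reader's head about its horizontal hinge (rad): 0 = upright, positive = leaning forward, the way its dark window faces; wanted 0.35 (20 degrees); starts at -0.35 to 0.05, range -0.6 to 0.7. Stiff (0.25 N m of friction), stays where it is left
- reader_hinge (a point): on the reader's swivel axis, at the height of the tilt hinge (58 mm above the bench); turns with the swivel: its x is the hinge line, its -y the way the reader faces. On the deck's frame it lies at x = +30, y = +170 mm
- reader_tab (a point): grip point in the reader's rubber tab, 135 mm above the hinge along the head; axes turn with the head (z along it, x its width). Head: white panel 140 wide x 18 thick, 12 to 112 mm above the hinge, dark window in front; tab 50 wide x 12 thick, 112 to 147 mm above the hinge, on the middle of its upper edge. Pinch the tab from above across its 12 mm and carry it round to swivel and tilt
- solvent: bystander: tall clear bottle with blue cap, 84 mm diameter, 180 mm tall, origin at the centre of its underside
- beaker: bystander: empty glass beaker, 70 mm diameter, 85 mm tall, origin at the centre of its underside
- wipes: bystander: cardboard box of wipes, 75 x 140 x 50 mm, origin at the centre of its underside
Mind the look-alikes: they are no part of the job. Several things look just like the mat: the one meant starts nearest to the robot's base.

How it is judged:
By the outcome, as a careful person would: the job done as asked, in the order asked, and still so for the second after the job is handed in, with the robot touching nothing.
Of jar1, jar2, jar3 only 2 to 3 are there at a start; the rules pass over those that are not, and their reading is None.
At some moment in a run one of pusher, carrier may be knocked a few centimetres aside while the robot is not near it.
It also fails if it takes over 210 s, if anything falls off the work surface, if the arm or the gripper's body presses on something with over 40 N, if the wrist force passes 120 N, or if a joint passes its speed limit or range.

## Robot

A 6-joint arm with a two-finger parallel gripper is mounted at the origin on the work surface. World frame = base frame: x ahead of the robot, y to its left, z up, the work surface at z = 0. Lengths are in m, angles in degrees, forces in N, time in s.
With the tool pointing down it reaches from about 0.35 to 0.8 m from the base axis. Payload 7.3 kg.
Tool frame: the origin (TCP) lies at the very end of the fingers, on their centre line; the grasp point (between the pads) lies r.tcp_to_grasp behind it (r.tcp_to_grasp is the distance from the TCP to the grasp point, in m); z points along the fingers, y is the line along which they close (so a half turn about z gives the same grasp; the last joint's range is limited). The gripper opens to 85 mm and grips with 20 to 120 N. Pads are 22 mm wide; open, the fingers measure 114 mm over their backs; the gripper's body (76 mm by 85 mm) begins 54 mm behind the grasp point. The pads swing forward as they close: fully open they stand 13 mm farther back than shut.
Start: joints at [-83.766, 19.595, 87.324, -0, 73.075, -8.365], TCP at [0.132, -0.508, 0.231] pointing down, gripper open.
Joint ranges: [-145.02, 145.02], [-44.19, 115.74], [2.07, 154.8], [-57.11, 237.11], [16.16, 152.29], [-177.93, 177.93]. Speed limits (degrees/s): [147.25, 147.25, 180, 180, 180, 180].

## Interface

Orientations are given as [roll, pitch, yaw] about the fixed x, y, z axes, in that order (R = Rz(yaw) Ry(pitch) Rx(roll)).
In Python, from workcell import r gives the robot as it stands. The module is installed in compiled form; this text tells all that it offers.
- The arm moves only by the shell command python3 -m jog 'ROWS' [FORCE]. ROWS is JSON, a list of rows, each a list of 3 entries, a list of its own where there are three numbers: the finger opening in cm, from 0 to 8.54, then the shift along the tool's x, y, z in cm, then the turn, a rotation vector about the tool's x, y, z in rad. A call has exactly 5 rows; each row shifts and turns the commanded pose from where the row before left it, along the tool's axes as they then stand; what a row does not reach is not made up. A row lasts 1/8 s, in which the tool goes at most 62.5 mm and 10.7 degrees, less where a joint would pass 70% of its speed; a pose out of reach is approached as far as the arm can. A call with a gripper value outside its range is refused whole. The fingers move at their own pace and stop on an object; FORCE is the grip in N (left out, the last holds). Time passes only in rows, so rows that do not move let the fingers close, or fill a call up. It gives the time, the measured TCP pose, the force, the opening and the grip force at its end, in the units of the state.
- r.sense(): the state, without advancing time (a new reading comes with each control period).
- r.camera(name): name is "side" or "top"; returns (picture, depth): 480x640x3 uint8, red, green, blue; 480x640 float32, m along the optical axis (not along the pixel's ray), 0 where there is no reading.
- r.get_calibration(name): a dict with "intrinsics" (3x3 intrinsics, pixels), "origin" and "rotation" of the camera in the world. Camera axes: x right, y up, looking along -z (the intrinsics and any distortion apply to the point x, -y, -z); pixel columns grow to the right and rows downward; lengths in m; the calibration is good to about 2 mm. A picture is of the moment at which its call begins. get_calibration takes no time and is no camera call.
- r.hand_in(): hands the job in; it is judged then, once.
The state is a dict: "t": time; "joints": joint angles; "qd": joint speeds; "tau": joint torques, N m; "position": TCP position; "tcp_rot": TCP orientation; "force": force on the tool from outside, world axes, zero at the start; "torque": the same for the moment, N m; "finger_gap": finger opening in m; "gripper_force": force on a finger pad.
Only numpy, scipy, OpenCV 4.12 (cv2) and the standard library are available. Lean on these libraries where they do the work, as an engineer would, in place of code of your own. Each camera call takes 0.05 s, during which the arm holds its last target. There are 200 camera calls.

## Working session

There is one attempt and no reset: what is moved stays moved. The work goes in short steps, Python scripts to look and compute and a shell command to move; the robot and the scene stay as the last step left them, time stands still between calls to the robot, and variables do not carry over. Pictures are saved under pics/ and viewed, at most 14 in all, crops included, and the job is handed in when it is done.

```bash
mkdir -p pics; ls; python3 - <<'E'
from workcell import r
import cv2,numpy as np
for n in("top","side"):
    p,d=r.camera(n); cv2.imwrite(f"pics/{n}0.png",p[:,:,::-1]); np.save(f"{n}.npy",d)
    c=r.get_calibration(n); print(n,{k:np.round(v,4).tolist() if not isinstance(v,str) else v for k,v in c.items()})
print(r.sense(),r.tcp_to_grasp)
E
```

```text
pics
top {'intrinsics': [[543.8521, 0.0, 327.4511], [0.0, 543.8521, 241.2813], [0.0, 0.0, 1.0]], 'origin': [0.3823, 0.0992, 1.3828], 'rotation': [10.4402, 0.8242, -91.421]}
side {'intrinsics': [[493.4144, 0.0, 325.0759], [0.0, 493.4144, 243.3634], [0.0, 0.0, 1.0]], 'origin': [0.0514, 1.1947, 0.9809], 'rotation': [55.5216, -0.2269, -152.8915]}
{'t': 0.1, 'joints': array([-8.37647500e+01,  1.96311793e+01,  8.73698287e+01, -2.34617317e-03,
        7.30760777e+01, -8.36512467e+00]), 'qd': array([-0.08710707, -0.06573905, -0.1737864 ,  0.0620373 ,  0.11269378,
        0.12591349]), 'tau': array([ 8.39202257e-04, -4.34448016e+01, -2.46489519e+01, -2.12629443e-04,
        4.69791441e-03,  8.30156978e-06]), 'position': array([ 0.13231128, -0.50769142,  0.23071867]), 'tcp_rot': array([-1.79923408e+02, -8.99471544e-03,  1.46010531e+01]), 'force': array([-0.27833099,  0.91711934, -0.0281806 ]), 'torque': array([-0.00455642,  0.00711197, -0.01234511]), 'gripper_force': 0.0, 'finger_gap': 0.08535426122820282} 0.0187
```

View pics/top0.png

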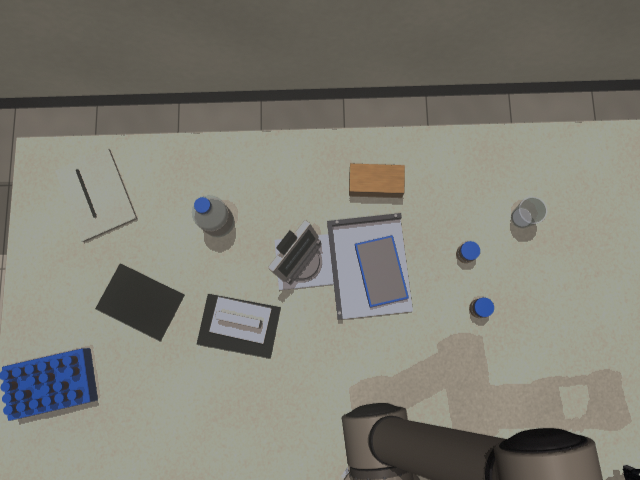

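View pics/side0.png

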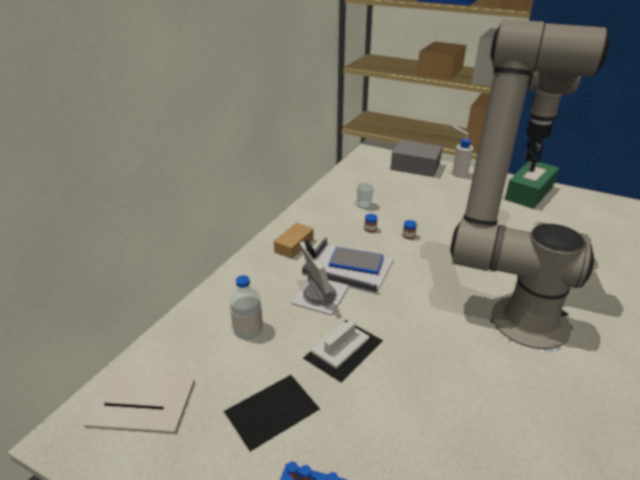

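```bash
cat > h.py <<'E'
from workcell import r
import cv2,numpy as np
from scipy.spatial.transform import Rotation as Ro
def cal(n):
    c=r.get_calibration(n); return np.array(c["intrinsics"]),np.array(c["origin"]),Ro.from_euler("xyz",c["rotation"],degrees=True).as_matrix()
def ray(n,uv):
    K,o,R=cal(n); uv=np.atleast_2d(np.asarray(uv,float))
    d=np.c_[(uv[:,0]-K[0,2])/K[0,0],-(uv[:,1]-K[1,2])/K[1,1],-np.ones(len(uv))]
    return o,d@R.T
def plane(n,uv,z):
    o,d=ray(n,uv); return o+d*((z-o[2])/d[:,2])[:,None]
def proj(n,P):
    K,o,R=cal(n); p=(np.atleast_2d(P)-o)@R; return np.c_[K[0,0]*p[:,0]/-p[:,2]+K[0,2],K[1,1]*p[:,1]/p[:,2]+K[1,2]]
def cloud(n,d):
    v,u=np.mgrid[:480,:640]; o,dd=ray(n,np.c_[u.ravel(),v.ravel()])
    return (o+dd*d.reshape(-1,1)).reshape(480,640,3)
def rect(n,mask,z):
    cs,_=cv2.findContours(mask.astype(np.uint8),cv2.RETR_EXTERNAL,cv2.CHAIN_APPROX_NONE)
    c=max(cs,key=cv2.contourArea)[:,0]; P=plane(n,c,z)[:,:2]
    return c.mean(0),cv2.minAreaRect((P*1000).astype(np.float32))
E
python3 - <<'E'
from h import *
p=cv2.imread("pics/top0.png"); d=np.load("top.npy")
C=cloud("top",d)
for uv in[(382,270),(345,300),(140,301),(215,345),(470,251),(484,307),(400,310),(240,320),(365,216),(295,260),(270,200),(376,175)]: print(uv,C[uv[1],uv[0]].round(3))
cv2.imwrite("pics/c1.png",cv2.resize(p[180:370,180:440],None,fx=3,fy=3,interpolation=cv2.INTER_CUBIC))
h=cv2.cvtColor(p,cv2.COLOR_BGR2HSV)
blue=(h[...,0]>100)&(h[...,0]<130)&(h[...,1]>120)
n,l,s,c=cv2.connectedComponentsWithStats(blue.astype(np.uint8))
for i in range(1,n):
    if s[i,4]>15: print("blue",c[i].round(1),s[i,4],plane("top",c[i],.056)[0].round(4))
hs=cv2.cvtColor(cv2.imread("pics/side0.png"),cv2.COLOR_BGR2HSV)
b=(hs[...,0]>100)&(hs[...,0]<130)&(hs[...,1]>120)
n,l,s,c=cv2.connectedComponentsWithStats(b.astype(np.uint8))
for i in range(1,n):
    if s[i,4]>15: print("sideblue",c[i].round(1),s[i,4],plane("side",c[i],.05)[0].round(4))
E
```

```text
(382, 270) [ 0.557 -0.023  0.015]
(345, 300) [0.485 0.072 0.006]
(140, 301) [ 0.496  0.595 -0.003]
(215, 345) [0.381 0.4   0.002]
(470, 251) [ 0.593 -0.238  0.056]
(484, 307) [ 0.455 -0.262  0.055]
(400, 310) [ 0.456 -0.065  0.009]
(240, 320) [0.439 0.329 0.056]
(365, 216) [ 0.703  0.013 -0.003]
(295, 260) [0.574 0.19  0.111]
(270, 200) [0.751 0.26  0.004]
(376, 175) [ 0.799 -0.016  0.043]
blue [201.6 204.7] 191 [0.7296 0.427  0.056 ]
blue [380.2 272. ] 296 [ 0.5472 -0.0151  0.056 ]
blue [470.1 250.3] 274 [ 0.5951 -0.2385  0.056 ]
blue [483.8 306.9] 294 [ 0.4558 -0.2616  0.056 ]
blue [ 44.8 384.3] 3674 [0.2991 0.7943 0.056 ]
sideblue [451.8   1.2] 168 [ 1.6348 -5.173   0.05  ]
sideblue [599.1 101.9] 13836 [-0.0792 -2.0216  0.05  ]
sideblue [522.  135.6] 824 [ 0.2341 -1.2908  0.05  ]
sideblue [465.  142.7] 54 [ 0.4605 -1.0732  0.05  ]
sideblue [370.7 217.9] 72 [ 0.5939 -0.2341  0.05  ]
sideblue [409.9 224.4] 78 [ 0.4537 -0.2571  0.05  ]
sideblue [355.1 267.9] 145 [0.5216 0.0634 0.05  ]
sideblue [242.4 280.8] 111 [0.7955 0.2772 0.05  ]
sideblue [305.8 473. ] 531 [0.3328 0.7211 0.05  ]
```

View pics/c1.png

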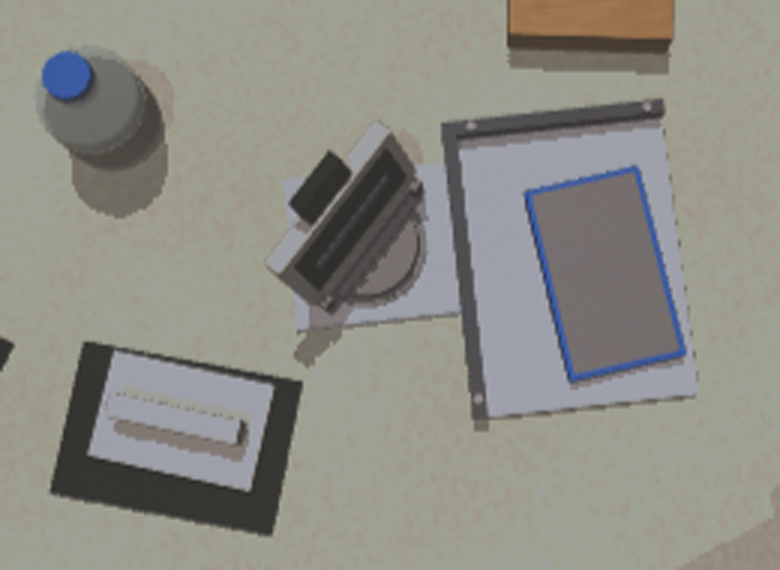

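```bash
cat > m.py <<'E'
from h import *
def measure(p,d,verbose=True):
    h=cv2.cvtColor(p,cv2.COLOR_BGR2HSV).astype(int); C=cloud("top",d); H,S,V=h[...,0],h[...,1],h[...,2]
    x,y,z=C[...,0],C[...,1],C[...,2]; out={}
    def comp(m,seed=None):
        n,l,s,c=cv2.connectedComponentsWithStats(m.astype(np.uint8)); 
        return l==1+np.argmax(s[1:,4])
    def box(m): return m&(S>=0)
    blue=(H>100)&(H<130)&(S>110)&(z<.035)&(x>.35)&(x<.75)&(y>-.15)&(y<.12)
    cs,_=cv2.findContours(comp(blue).astype(np.uint8),0,1)
    out["carrier"]=rect("top",comp(blue),.024)
    dark=(V<100)&(S<60)&(x>.4)&(x<.72)&(y>-.1)&(y<.115)&(z>-.02)&(z<.05)
    out["fence"]=rect("top",comp(dark),.03)
    reg=(x>.3)&(x<.56)&(y>.2)&(y<.45)
    out["mat"]=rect("top",comp(cv2.morphologyEx((reg&(V<80)).astype(np.uint8),cv2.MORPH_CLOSE,np.ones((3,3)))),.003)
    out["bar"]=rect("top",comp(reg&(z>.042)&(z<.062)),.052)
    wh=(reg&(S<40)&(V>130)).astype(np.uint8); out["blade"]=rect("top",comp(wh>0),.012)
    if verbose:
        for k,(uv,(c,sz,a)) in out.items(): print(k,uv.round(1),"c",np.round(c,1),"size",np.round(sz,1),"ang",round(a,2))
    return out,C,h
E
python3 - <<'E'
from m import *
p=cv2.imread("pics/top0.png"); d=np.load("top.npy")
o,C,h=measure(p,d)
# reader: points above 0.08 near it
m=(C[...,2]>.06)&(C[...,0]>.48)&(C[...,0]<.68)&(C[...,1]>.1)&(C[...,1]<.27)
P=C[m]; print(len(P),P[:,2].max())
tab=m&(h[...,2]<70)&(C[...,2]>.165); T=C[tab]; v,u=np.where(tab)
print("tab",len(T),u.mean(),v.mean(),T.mean(0).round(4),T.min(0).round(3),T.max(0).round(3))
top=m&(h[...,2]>110)
c,rr=rect("top",m&(C[...,2]>.14),.165);print(rr)
cv2.imwrite("pics/c2.png",cv2.resize(cv2.imread("pics/side0.png")[215:380,270:430],None,fx=3.6,fy=3.6,interpolation=cv2.INTER_CUBIC))
for k,P0 in dict(cap1=[.595,-.2385,.056],cap2=[.4558,-.2616,.056]).items(): print(k,proj("side",P0))
E
```

```text
carrier [381.1 270.9] c [555. -20.] size [163.1  98.9] ang 11.51
fence [348.3 249. ] c [568.1   9.7] size [251.  188.6] ang 4.62
mat [239.9 324.2] c [428.4 341.8] size [189.5 128.6] ang 78.09
bar [237.7 319.3] c [441.4 335.3] size [111.8  19.8] ang 76.26
blade [244.1 325.5] c [429.5 323.8] size [250.2 258. ] ang 89.88
1565 0.2063918715338391
tab 231 286.43722943722946 242.25541125541125 [0.6023 0.2022 0.1926] [0.579 0.182 0.168] [0.627 0.223 0.206]
((599.780517578125, 199.8683624267578), (42.36178207397461, 140.07196044921875), 51.20627212524414)
cap1 [[370.96818262 215.80274814]]
cap2 [[409.90710496 222.23616866]]
```

View pics/c2.png

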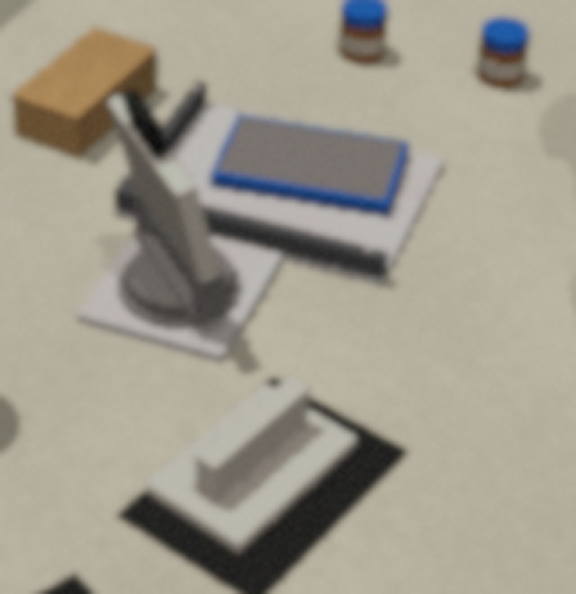

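```bash
cat > plan.py <<'E'
import sys,json,numpy as np
from workcell import r
from scipy.spatial.transform import Rotation as Ro,Slerp
# args: x y z roll pitch yaw rows  per leg (m, deg), chained; prints shift (cm, tool axes) and turn (rad) per row
s=r.sense(); p=np.array(s["position"]); R=Ro.from_euler("xyz",s["tcp_rot"],degrees=True)
print("at",p.round(4),np.round(s["tcp_rot"],2),"t",round(s["t"],2),"F",np.round(s["force"],1),"gap",round(s["finger_gap"],4))
a=[float(v) for v in sys.argv[1:]]
for i in range(0,len(a),7):
    q=np.array(a[i:i+3]); Q=Ro.from_euler("xyz",a[i+3:i+6],degrees=True); n=int(a[i+6])
    w=(R.inv()*Q).as_rotvec()/n; print("leg",i//7,"rows",n,"len/row mm",round(np.linalg.norm(q-p)/n*1000,1))
    for k in range(n):
        S=R*Ro.from_rotvec(w*k); print("  ",(S.inv().apply((q-p)/n)*100).round(2).tolist(),w.round(4).tolist())
        if np.linalg.norm(w)<1e-3: break
    p,R=q,Q
E
python3 plan.py .456 -.2615 .13 180 0 11.5 10 .456 -.2615 .015 180 0 11.5 5
```

```text
at [ 0.1323 -0.5077  0.2307] [-1.7992e+02 -1.0000e-02  1.4600e+01] t 0.1 F [-0.3  0.9 -0. ] gap 0.0854
leg 0 rows 10 len/row mm 41.9
   [3.75, -1.57, 1.01] [-0.0001, -0.0, 0.0054]
   [3.74, -1.59, 1.01] [-0.0001, -0.0, 0.0054]
   [3.74, -1.61, 1.01] [-0.0001, -0.0, 0.0054]
   [3.73, -1.63, 1.01] [-0.0001, -0.0, 0.0054]
   [3.72, -1.65, 1.01] [-0.0001, -0.0, 0.0054]
   [3.71, -1.67, 1.01] [-0.0001, -0.0, 0.0054]
   [3.7, -1.69, 1.01] [-0.0001, -0.0, 0.0054]
   [3.69, -1.71, 1.01] [-0.0001, -0.0, 0.0054]
   [3.68, -1.73, 1.01] [-0.0001, -0.0, 0.0054]
   [3.67, -1.75, 1.01] [-0.0001, -0.0, 0.0054]
leg 1 rows 5 len/row mm 23.0
   [0.0, -0.0, 2.3] [0.0, 0.0, 0.0]
```

```bash
python3 -m jog '[[8.5,[3.74,-1.6,1],[0,0,0.0054]],[8.5,[3.74,-1.6,1],[0,0,0.0054]],[8.5,[3.74,-1.61,1],[0,0,0.0054]],[8.5,[3.73,-1.63,1],[0,0,0.0054]],[8.5,[3.72,-1.65,1],[0,0,0.0054]]]' 24
python3 -m jog '[[8.5,[3.71,-1.67,1],[0,0,0.0054]],[8.5,[3.7,-1.69,1],[0,0,0.0054]],[8.5,[3.69,-1.71,1],[0,0,0.0054]],[8.5,[3.68,-1.73,1],[0,0,0.0054]],[8.5,[3.67,-1.75,1],[0,0,0.0054]]]' 24
python3 -m jog '[[8.5,[0,0,0],[0,0,0]],[8.5,[0,0,0],[0,0,0]],[8.5,[0,0,0],[0,0,0]],[8.5,[0,0,0],[0,0,0]],[8.5,[0,0,0],[0,0,0]]]' 24
python3 plan.py .456 -.2615 .015 180 0 11.5 5
```

```text
t: 0.72
position: [0.2948, -0.3834, 0.1807]
tcp_rot: [-180.0, 0.0, 13.0]
force: [0.1, 0.4, -0.6]
finger_gap: 0.085
gripper_force: 0.0
t: 1.35
position: [0.4566, -0.2602, 0.1307]
tcp_rot: [-180.0, 0.0, 11.5]
force: [0.6, 0.0, 1.3]
finger_gap: 0.0853
gripper_force: 0.0
t: 1.98
position: [0.4554, -0.2617, 0.1315]
tcp_rot: [180.0, -0.0, 11.4]
force: [0.2, 0.1, 0.4]
finger_gap: 0.0852
gripper_force: 0.0
at [ 0.4554 -0.2617  0.1315] [ 1.7998e+02 -1.0000e-02  1.1450e+01] t 1.98 F [0.2 0.1 0.4] gap 0.0852
leg 0 rows 5 len/row mm 23.3
   [0.01, -0.0, 2.33] [0.0001, -0.0, -0.0002]
```

```bash
python3 -m jog '[[8.5,[0,0,2.6],[0,0,0]],[8.5,[0,0,2.6],[0,0,0]],[8.5,[0,0,2.6],[0,0,0]],[8.5,[0,0,2.2],[0,0,0]],[8.5,[0,0,1.6],[0,0,0]]]' 24
python3 -m jog '[[7,[0,0,0],[0,0,0]],[6,[0,0,0],[0,0,0]],[5,[0,0,0],[0,0,0]],[4.5,[0,0,0],[0,0,0]],[4.3,[0,0,0],[0,0,0]]]' 22
python3 -m jog '[[4,[0,0,0],[0,0,0]],[4,[0,0,0],[0,0,0]],[4,[0,0,-0.5],[0,0,0]],[4,[0,0,-1],[0,0,0]],[4,[0,0,-2],[0,0,0]]]' 22
python3 plan.py .5158 -.028 .13 180 0 11.5 10
```

```text
t: 2.6
position: [0.4555, -0.2613, 0.0144]
tcp_rot: [-180.0, 0.0, 11.5]
force: [0.4, 0.8, -1.0]
finger_gap: 0.085
gripper_force: 0.0
t: 3.22
position: [0.4563, -0.2618, 0.0163]
tcp_rot: [179.9, -0.1, 11.5]
force: [-0.2, 0.5, 5.4]
finger_gap: 0.0475
gripper_force: 22.5
t: 3.85
position: [0.4552, -0.2608, 0.0504]
tcp_rot: [-179.9, 0.1, 11.5]
force: [0.2, -0.9, -1.2]
finger_gap: 0.0477
gripper_force: 23.0
at [ 0.4552 -0.2608  0.0504] [-1.7992e+02  7.0000e-02  1.1510e+01] t 3.85 F [ 0.2 -0.9 -1.2] gap 0.0477
leg 0 rows 10 len/row mm 25.3
   [1.06, -2.16, -0.79] [-0.0001, 0.0001, 0.0]
```

```bash
python3 -m jog '[[4,[0.5,-1,-1.5],[0,0,0]],[4,[1.5,-3,-2],[0,0,0]],[4,[2,-4.2,-2],[0,0,0]],[4,[2,-4.2,-1.5],[0,0,0]],[4,[1.8,-3.6,0],[0,0,0]]]' 22
python3 -m jog '[[4,[1.4,-2.8,0],[0,0,0]],[4,[0.9,-1.8,0],[0,0,0]],[4,[0.5,-1,0],[0,0,0]],[4,[0,0,0],[0,0,0]],[4,[0,0,0],[0,0,0]]]' 22
python3 plan.py .5158 -.028 .045 180 0 11.5 5
```

```text
t: 4.47
position: [0.501, -0.0868, 0.1221]
tcp_rot: [179.9, -0.1, 11.5]
force: [0.3, 0.6, -1.2]
finger_gap: 0.0474
gripper_force: 23.1
t: 5.1
position: [0.5164, -0.029, 0.1203]
tcp_rot: [180.0, 0.0, 11.5]
force: [-0.4, 0.3, -1.7]
finger_gap: 0.0475
gripper_force: 23.2
at [ 0.5164 -0.029   0.1203] [1.7999e+02 1.0000e-02 1.1480e+01] t 5.1 F [-0.4  0.3 -1.7] gap 0.0475
leg 0 rows 5 len/row mm 15.1
   [-0.01, -0.02, 1.51] [0.0001, 0.0, -0.0001]
```

Before lowering, check the carrier has not been knocked away.

```bash
cat > look.py <<'E'
import sys
from m import *
n=sys.argv[1]; p,d=r.camera("top"); p=p[:,:,::-1].copy(); cv2.imwrite(f"pics/t{n}.png",p); np.save(f"t{n}.npy",d)
q,_=r.camera("side"); cv2.imwrite(f"pics/s{n}.png",q[:,:,::-1])
s=r.sense(); print("t",round(s["t"],2))
try: measure(p,d)
except Exception as e: print("E",e)
E
python3 look.py 1
python3 -m jog '[[4,[0,0,2],[0,0,0]],[4,[0,0,2],[0,0,0]],[4,[0,0,1.7],[0,0,0]],[4,[0,0,1.2],[0,0,0]],[4,[0,0,0.6],[0,0,0]]]' 22
python3 plan.py .5158 -.028 .039 180 0 11.5 5
```

```text
t 5.2
carrier [360.8 254.5] c [591.8  31.5] size [39.4 97.3] ang 74.34
fence [348.2 250.5] c [568.1   9.6] size [250.8 188.6] ang 4.69
mat [240.6 326. ] c [428.4 341.8] size [189.5 128.6] ang 78.09
bar [237.5 319.2] c [441.5 335.5] size [111.2  19.8] ang 76.26
blade [245.1 324.3] c [429.6 323.2] size [249.  257.9] ang 89.95
t: 5.82
position: [0.5164, -0.0288, 0.0447]
tcp_rot: [-180.0, 0.0, 11.5]
force: [-0.4, 0.4, -1.6]
finger_gap: 0.0474
gripper_force: 23.2
at [ 0.5164 -0.0288  0.0447] [-1.7999e+02  4.0000e-02  1.1470e+01] t 5.83 F [-0.4  0.4 -1.6] gap 0.0474
leg 0 rows 5 len/row mm 1.2
   [-0.01, -0.02, 0.11] [-0.0, 0.0001, -0.0001]
```

View pics/t1.png

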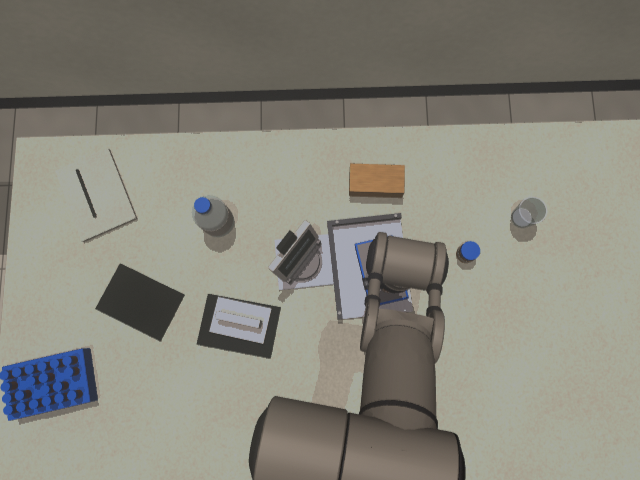

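The carrier's left edge (356,243)–(371,306) is unchanged and the jar hangs over it; lower it gently.

```bash
python3 -m jog '[[4,[0,0,0.2],[0,0,0]],[4,[0,0,0.15],[0,0,0]],[4,[0,0,0.08],[0,0,0]],[4,[0,0,0.05],[0,0,0]],[4,[0,0,0.02],[0,0,0]]]' 22
```

```text
t: 6.45
position: [0.5166, -0.0285, 0.0404]
tcp_rot: [180.0, -0.0, 11.5]
force: [0.0, 0.5, -1.0]
finger_gap: 0.0475
gripper_force: 23.2
```

```bash
python3 -m jog '[[4,[0,0,0.04],[0,0,0]],[4,[0,0,0.03],[0,0,0]],[4,[0,0,0.02],[0,0,0]],[4,[0,0,0],[0,0,0]],[4,[0,0,0],[0,0,0]]]' 22
```

```text
t: 7.08
position: [0.5166, -0.0285, 0.0403]
tcp_rot: [180.0, -0.0, 11.5]
force: [-2.2, 0.5, 8.3]
finger_gap: 0.0477
gripper_force: 24.0
```

```bash
python3 -m jog '[[4,[0,0,-0.05],[0,0,0]],[5,[0,0,0],[0,0,0]],[5.6,[0,0,0],[0,0,0]],[6.5,[0,0,0],[0,0,0]],[7.5,[0,0,-0.3],[0,0,0]]]' 22
python3 -m jog '[[8.5,[0,0,-1],[0,0,0]],[8.5,[0,0,-2],[0,0,0]],[8.5,[0,0,-3],[0,0,0]],[8.5,[0,0,-3],[0,0,0]],[8.5,[0,0,0],[0,0,0]]]' 22
python3 plan.py .595 -.2385 .13 180 0 11.5 5 .595 -.2385 .015 180 0 11.5 5
```

```text
t: 7.7
position: [0.5164, -0.0284, 0.0427]
tcp_rot: [-180.0, 0.0, 11.5]
force: [0.4, -0.5, 0.2]
finger_gap: 0.0749
gripper_force: 0.0
t: 8.32
position: [0.5181, -0.0287, 0.1357]
tcp_rot: [179.9, -0.3, 11.5]
force: [-1.0, 0.8, -0.8]
finger_gap: 0.0849
gripper_force: 0.0
at [ 0.5181 -0.0287  0.1357] [179.86  -0.3   11.51] t 8.32 F [-1.   0.8 -0.8] gap 0.0849
leg 0 rows 5 len/row mm 44.7
   [0.67, 4.42, 0.13] [0.0005, -0.0011, 0.0]
   [0.67, 4.42, 0.13] [0.0005, -0.0011, 0.0]
   [0.67, 4.42, 0.12] [0.0005, -0.0011, 0.0]
   [0.67, 4.42, 0.12] [0.0005, -0.0011, 0.0]
   [0.67, 4.42, 0.12] [0.0005, -0.0011, 0.0]
leg 1 rows 5 len/row mm 23.0
   [0.0, -0.0, 2.3] [0.0, 0.0, 0.0]
```

```bash
python3 -m jog '[[8.5,[0.69,4.42,0],[0,0,0]],[8.5,[0.69,4.42,0],[0,0,0]],[8.5,[0.69,4.42,0],[0,0,0]],[8.5,[0.69,4.42,0],[0,0,0]],[8.5,[0.69,4.42,0],[0,0,0]]]' 22
python3 -m jog '[[8.5,[0,0,0],[0,0,0]],[8.5,[0,0,0],[0,0,0]],[8.5,[0,0,0],[0,0,0]],[8.5,[0,0,1],[0,0,0]],[8.5,[0,0,1],[0,0,0]]]' 22
python3 plan.py .595 -.2385 .015 180 0 11.5 5
```

```text
t: 8.95
position: [0.5943, -0.2393, 0.132]
tcp_rot: [-179.9, 0.1, 11.5]
force: [-0.3, 0.7, -0.9]
finger_gap: 0.085
gripper_force: 0.0
t: 9.57
position: [0.5943, -0.2374, 0.1122]
tcp_rot: [-180.0, 0.0, 11.6]
force: [0.2, 0.5, -0.8]
finger_gap: 0.085
gripper_force: 0.0
at [ 0.5943 -0.2374  0.1122] [-1.7999e+02  1.0000e-02  1.1550e+01] t 9.57 F [ 0.2  0.5 -0.8] gap 0.085
leg 0 rows 5 len/row mm 19.4
   [0.01, 0.02, 1.94] [-0.0, 0.0, 0.0002]
```

```bash
python3 -m jog '[[8.5,[0.03,0.08,2.3],[0,0,0]],[8.5,[0,0,2.3],[0,0,0]],[8.5,[0,0,2.1],[0,0,0]],[8.5,[0,0,1.8],[0,0,0]],[8.5,[0,0,1.2],[0,0,0]]]' 22
python3 -m jog '[[7,[0,0,0],[0,0,0]],[6,[0,0,0],[0,0,0]],[5,[0,0,0],[0,0,0]],[4.5,[0,0,0],[0,0,0]],[4.3,[0,0,0],[0,0,0]]]' 22
python3 -m jog '[[4,[0,0,0],[0,0,0]],[4,[0,0,0],[0,0,0]],[4,[0,0,-0.5],[0,0,0]],[4,[0,0,-1],[0,0,0]],[4,[0,0,-2],[0,0,0]]]' 22
python3 plan.py .5942 -.012 .13 180 0 11.5 10
```

```text
t: 10.2
position: [0.5945, -0.2385, 0.0145]
tcp_rot: [-180.0, 0.1, 11.5]
force: [0.5, -0.4, -0.7]
finger_gap: 0.0848
gripper_force: 0.0
t: 10.82
position: [0.5954, -0.2391, 0.0169]
tcp_rot: [179.9, -0.1, 11.5]
force: [-0.1, -0.4, 5.7]
finger_gap: 0.047
gripper_force: 23.1
t: 11.45
position: [0.5942, -0.2385, 0.0507]
tcp_rot: [-179.9, 0.1, 11.5]
force: [-0.1, 0.0, -0.7]
finger_gap: 0.0472
gripper_force: 22.9
at [ 0.5942 -0.2385  0.0507] [-1.7992e+02  1.0000e-01  1.1500e+01] t 11.45 F [-0.1  0.  -0.7] gap 0.0472
leg 0 rows 10 len/row mm 24.0
   [0.45, -2.22, -0.79] [-0.0001, 0.0002, 0.0]
```

```bash
python3 -m jog '[[4,[0.2,-1,-1.5],[0,0,0]],[4,[0.6,-3,-2],[0,0,0]],[4,[0.9,-4.4,-2],[0,0,0]],[4,[0.9,-4.4,-1.5],[0,0,0]],[4,[0.8,-3.8,0],[0,0,0]]]' 22
python3 -m jog '[[4,[0.6,-2.8,0],[0,0,0]],[4,[0.35,-1.8,0],[0,0,0]],[4,[0.2,-1,0],[0,0,0]],[4,[0,0,0],[0,0,0]],[4,[0,0,0],[0,0,0]]]' 22
python3 look.py 2; python3 plan.py .5942 -.012 .045 180 0 11.5 5
```

```text
t: 12.08
position: [0.5955, -0.0673, 0.1229]
tcp_rot: [179.9, -0.2, 11.5]
force: [0.5, -1.2, -0.7]
finger_gap: 0.0475
gripper_force: 23.0
t: 12.7
position: [0.5952, -0.0131, 0.1208]
tcp_rot: [180.0, 0.0, 11.5]
force: [0.6, -0.3, -2.1]
finger_gap: 0.0471
gripper_force: 23.0
t 12.8
carrier [397.7 259.5] c [581.8 -63.4] size [33.8  3.1] ang 11.16
fence [336.6 260.8] c [559.6  67. ] size [257.4  72.3] ang 4.42
mat [240.6 326. ] c [428.4 341.8] size [189.4 128.6] ang 78.09
bar [237.7 319.3] c [441.5 335.5] size [111.2  19.8] ang 76.26
blade [243.7 322.9] c [430.  323.5] size [249.2 258.9] ang 89.9
at [ 0.5952 -0.0132  0.1208] [1.7999e+02 1.0000e-02 1.1430e+01] t 12.8 F [ 0.9 -0.1  0.2] gap 0.0473
leg 0 rows 5 len/row mm 15.2
   [-0.02, -0.03, 1.52] [0.0, 0.0, -0.0002]
```

View pics/s2.png

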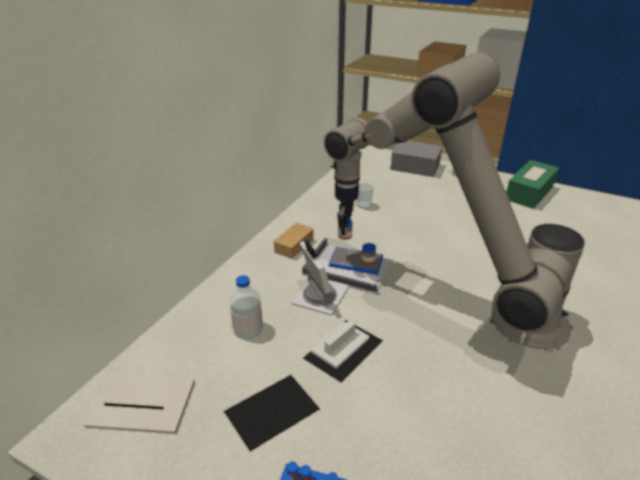

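The first jar stands on the carrier at (369,253); the second hangs at (345,228). Nothing was displaced, so lower it.

```bash
python3 -m jog '[[4,[0,0,2],[0,0,0]],[4,[0,0,2],[0,0,0]],[4,[0,0,1.7],[0,0,0]],[4,[0,0,1.2],[0,0,0]],[4,[0,0,0.6],[0,0,0]]]' 22
python3 -m jog '[[4,[0,0,0.2],[0,0,0]],[4,[0,0,0.15],[0,0,0]],[4,[0,0,0.08],[0,0,0]],[4,[0,0,0.04],[0,0,0]],[4,[0,0,0.02],[0,0,0]]]' 22
python3 -m jog '[[4,[0,0,0.03],[0,0,0]],[4,[0,0,0.02],[0,0,0]],[4,[0,0,0.02],[0,0,0]],[4,[0,0,0],[0,0,0]],[4,[0,0,0],[0,0,0]]]' 22
```

```text
t: 13.42
position: [0.595, -0.0124, 0.0452]
tcp_rot: [-180.0, 0.0, 11.5]
force: [-0.3, -0.1, -0.7]
finger_gap: 0.0472
gripper_force: 23.0
t: 14.05
position: [0.5953, -0.0122, 0.0411]
tcp_rot: [180.0, -0.0, 11.5]
force: [-0.6, 0.3, -1.8]
finger_gap: 0.0476
gripper_force: 23.0
t: 14.68
position: [0.5952, -0.0122, 0.0409]
tcp_rot: [180.0, -0.0, 11.5]
force: [-2.5, 0.8, 6.0]
finger_gap: 0.0473
gripper_force: 23.5
```

```bash
python3 -m jog '[[4,[0,0,-0.03],[0,0,0]],[5,[0,0,0],[0,0,0]],[5.6,[0,0,0],[0,0,0]],[6.5,[0,0,0],[0,0,0]],[7.5,[0,0,-0.3],[0,0,0]]]' 22
python3 -m jog '[[8.5,[0,0,-1],[0,0,0]],[8.5,[0,0,-2.5],[0,0,0]],[8.5,[0,0,-4],[0,0,0]],[8.5,[0,0,-5],[0,0,0]],[8.5,[0,0,-5],[0,0,0]]]' 22
python3 -c "
from workcell import r
print(r.sense()['joints'].round(1))"
python3 plan.py .47 .10 .26 180 0 38 3 .4413 .335 .15 180 0 76.26 7 
```

```text
t: 15.3
position: [0.595, -0.0122, 0.0434]
tcp_rot: [-180.0, 0.0, 11.5]
force: [-0.3, -0.2, -0.0]
finger_gap: 0.075
gripper_force: 0.0
t: 15.92
position: [0.595, -0.0122, 0.221]
tcp_rot: [180.0, -0.0, 11.5]
force: [0.8, 0.1, -0.6]
finger_gap: 0.0851
gripper_force: 0.0
[-8.5 27.4 76.7 -0.  75.8 70. ]
at [ 0.595  -0.0122  0.221 ] [ 1.7998e+02 -4.0000e-02  1.1500e+01] t 15.93 F [ 0.8  0.1 -0.6] gap 0.0851
leg 0 rows 3 len/row mm 57.5
   [-3.34, -4.5, -1.3] [0.0002, -0.0002, -0.1542]
   [-2.61, -4.95, -1.3] [0.0002, -0.0002, -0.1542]
   [-1.81, -5.3, -1.3] [0.0002, -0.0002, -0.1542]
leg 1 rows 7 len/row mm 37.3
   [1.74, -2.9, 1.57] [-0.0, 0.0, -0.0954]
   [2.01, -2.72, 1.57] [-0.0, 0.0, -0.0954]
   [2.26, -2.51, 1.57] [-0.0, 0.0, -0.0954]
   [2.49, -2.29, 1.57] [-0.0, 0.0, -0.0954]
   [2.7, -2.04, 1.57] [-0.0, 0.0, -0.0954]
   [2.88, -1.77, 1.57] [-0.0, 0.0, -0.0954]
   [3.04, -1.49, 1.57] [-0.0, 0.0, -0.0954]
```

```bash
python3 -m jog '[[8.5,[-3.34,-4.5,-1.3],[0,0,-0.1542]],[8.5,[-2.61,-4.95,-1.3],[0,0,-0.1542]],[8.5,[-1.81,-5.3,-1.3],[0,0,-0.1542]],[8.5,[1.74,-2.9,1.57],[0,0,-0.0954]],[8.5,[2.01,-2.72,1.57],[0,0,-0.0954]]]' 100
python3 -m jog '[[8.5,[2.26,-2.51,1.57],[0,0,-0.0954]],[8.5,[2.49,-2.29,1.57],[0,0,-0.0954]],[8.5,[2.7,-2.04,1.57],[0,0,-0.0954]],[8.5,[2.88,-1.77,1.57],[0,0,-0.0954]],[8.5,[3.04,-1.49,1.57],[0,0,-0.0954]]]' 100
python3 -m jog '[[8.5,[0,0,1],[0,0,0]],[8.5,[0,0,1],[0,0,0]],[8.5,[0,0,0],[0,0,0]],[8.5,[0,0,0],[0,0,0]],[8.5,[0,0,0],[0,0,0]]]' 100
python3 look.py 3; python3 plan.py .4413 .335 .019 180 0 76.26 5
```

```text
t: 16.55
position: [0.4616, 0.1683, 0.2274]
tcp_rot: [179.9, -0.1, 49.1]
force: [0.0, -0.5, 0.1]
finger_gap: 0.0848
gripper_force: 0.0
t: 17.18
position: [0.4414, 0.3362, 0.148]
tcp_rot: [179.9, -0.0, 76.5]
force: [0.3, 0.2, -0.2]
finger_gap: 0.0851
gripper_force: 0.0
t: 17.8
position: [0.4419, 0.3347, 0.1283]
tcp_rot: [180.0, -0.0, 76.2]
force: [0.6, 0.7, -0.4]
finger_gap: 0.0851
gripper_force: 0.0
t 17.9
carrier [381.1 271. ] c [555.1 -20. ] size [163.3  98.9] ang 11.51
fence [348.2 250.6] c [568.1   9.6] size [250.8 188.6] ang 4.69
mat [221.4 340.4] c [403.6 402.8] size [309.6 320. ] ang 81.72
bar [251.  321.8] c [433.8 304.3] size [46.7 19.7] ang 76.22
blade [272.4 316.3] c [452.3 249.4] size [312.7 145.1] ang 27.19
at [0.4417 0.3348 0.1281] [ 1.7996e+02 -3.0000e-02  7.6240e+01] t 17.9 F [ 0.1 -0.3  0.1] gap 0.085
leg 0 rows 5 len/row mm 21.8
   [-0.0, -0.01, 2.18] [0.0001, -0.0001, -0.0001]
```

View pics/t3.png

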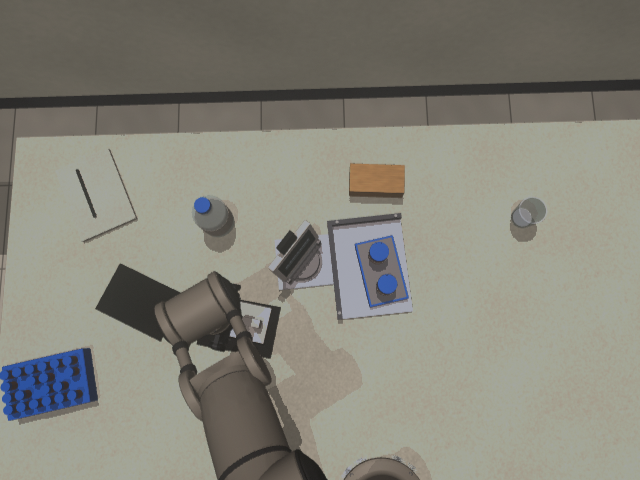

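Both jars stand on the carrier at (379,252) and (387,285), and the carrier is unmoved. The pusher's visible end, at (255,322), is in place under the gripper. Grasp it.

```bash
python3 -m jog '[[8.5,[0,0,2.6],[0,0,0]],[8.5,[0,0,2.6],[0,0,0]],[8.5,[0,0,2.4],[0,0,0]],[8.5,[0,0,2],[0,0,0]],[8.5,[0,0,1.3],[0,0,0]]]' 100
python3 -m jog '[[5,[0,0,0],[0,0,0]],[3.5,[0,0,0],[0,0,0]],[2.4,[0,0,0],[0,0,0]],[1.5,[0,0,0],[0,0,0]],[1.5,[0,0,0],[0,0,0]]]' 100
python3 -m jog '[[1.5,[0,0,0],[0,0,0]],[1.5,[0,0,0],[0,0,0]],[1.5,[0,0,0],[0,0,0]],[1.5,[0,0,-0.5],[0,0,0]],[1.5,[0,0,-1.5],[0,0,0]]]' 100
python3 plan.py  .4413 .335 .15 180 0 76.26 5
```

```text
t: 18.52
position: [0.4413, 0.3348, 0.0179]
tcp_rot: [-180.0, 0.0, 76.3]
force: [0.4, -0.1, -0.7]
finger_gap: 0.0847
gripper_force: 0.0
t: 19.15
position: [0.4419, 0.3353, 0.0196]
tcp_rot: [179.9, -0.1, 76.3]
force: [0.8, -0.5, 6.3]
finger_gap: 0.0188
gripper_force: 98.5
t: 19.77
position: [0.4406, 0.3345, 0.0384]
tcp_rot: [-179.9, 0.1, 76.3]
force: [0.6, 0.3, -1.9]
finger_gap: 0.0184
gripper_force: 97.6
at [0.4406 0.3345 0.0384] [-1.7989e+02  1.1000e-01  7.6270e+01] t 19.77 F [ 0.6  0.3 -1.9] gap 0.0184
leg 0 rows 5 len/row mm 22.3
   [0.01, 0.01, -2.23] [-0.0004, 0.0004, 0.0]
```

```bash
python3 plan.py .4413 .335 .12 180 0 76.26 3 .411 -.0315 .12 180 0 94.65 10 .411 -.0315 .0275 180 0 94.65 5|tail -n +3
```

```text
[0.02, 0.01, -2.72] [-0.0006, 0.0006, 0.0001]
leg 1 rows 10 len/row mm 36.8
   [-3.63, 0.58, 0.0] [-0.0, 0.0, -0.0321]
   [-3.65, 0.46, 0.0] [-0.0, 0.0, -0.0321]
   [-3.66, 0.34, 0.0] [-0.0, 0.0, -0.0321]
   [-3.67, 0.22, 0.0] [-0.0, 0.0, -0.0321]
   [-3.68, 0.11, 0.0] [-0.0, 0.0, -0.0321]
   [-3.68, -0.01, -0.0] [-0.0, 0.0, -0.0321]
   [-3.68, -0.13, -0.0] [-0.0, 0.0, -0.0321]
   [-3.67, -0.25, -0.0] [-0.0, 0.0, -0.0321]
   [-3.66, -0.37, -0.0] [-0.0, 0.0, -0.0321]
   [-3.65, -0.48, -0.0] [-0.0, 0.0, -0.0321]
leg 2 rows 5 len/row mm 18.5
   [0.0, -0.0, 1.85] [0.0, 0.0, 0.0]
```

```bash
python3 -m jog '[[1.5,[0,0,-2.7],[0,0,0]],[1.5,[0,0,-2.7],[0,0,0]],[1.5,[0,0,-2.7],[0,0,0]],[1.5,[-1.8,0.3,0],[0,0,-0.02]],[1.5,[-3.63,0.52,0],[0,0,-0.032]]]' 100
python3 -m jog '[[1.5,[-3.65,0.4,0],[0,0,-0.032]],[1.5,[-3.66,0.28,0],[0,0,-0.032]],[1.5,[-3.67,0.2,0],[0,0,-0.032]],[1.5,[-3.68,0.1,0],[0,0,-0.032]],[1.5,[-3.68,0,0],[0,0,-0.032]]]' 100
python3 -m jog '[[1.5,[-3.68,-0.1,0],[0,0,-0.032]],[1.5,[-3.67,-0.2,0],[0,0,-0.032]],[1.5,[-3,-0.3,0],[0,0,-0.032]],[1.5,[-1.8,-0.3,0],[0,0,-0.02]],[1.5,[0,0,0],[0,0,0]]]' 100
python3 look.py 4; python3 plan.py .411 -.0315 .0275 180 0 94.65 5
```

```text
t: 20.4
position: [0.4374, 0.2805, 0.1208]
tcp_rot: [179.9, -0.1, 79.4]
force: [-0.6, -0.3, -3.9]
finger_gap: 0.0189
gripper_force: 97.8
t: 21.02
position: [0.4242, 0.0958, 0.1205]
tcp_rot: [179.9, 0.0, 88.5]
force: [0.6, -0.5, -1.3]
finger_gap: 0.0189
gripper_force: 97.7
t: 21.65
position: [0.4169, -0.0257, 0.1204]
tcp_rot: [180.0, 0.0, 94.9]
force: [0.8, 0.2, -1.8]
finger_gap: 0.0181
gripper_force: 97.7
t 21.75
carrier [379.  262.6] c [559.4 -19.1] size [153.8  99.1] ang 11.61
fence [348.1 250.5] c [568.    9.6] size [250.4 188.6] ang 4.69
mat [238.8 325.5] c [428.4 341.8] size [189.5 128.6] ang 78.09
bar [289.9 281.4] c [530.  206.8] size [1.8 8.6] ang 43.96
blade [245.4 324.1] c [429.9 323.2] size [258.4 248.5] ang 0.07
at [ 0.4169 -0.0245  0.1201] [179.97  -0.    95.01] t 21.75 F [ 0.5  0.1 -1.8] gap 0.0187
leg 0 rows 5 len/row mm 18.6
   [-0.13, -0.13, 1.85] [0.0001, -0.0, 0.0013]
   [-0.13, -0.13, 1.85] [0.0001, -0.0, 0.0013]
   [-0.13, -0.13, 1.85] [0.0001, -0.0, 0.0013]
   [-0.13, -0.13, 1.85] [0.0001, -0.0, 0.0013]
   [-0.13, -0.13, 1.85] [0.0001, -0.0, 0.0013]
```

View pics/t4.png

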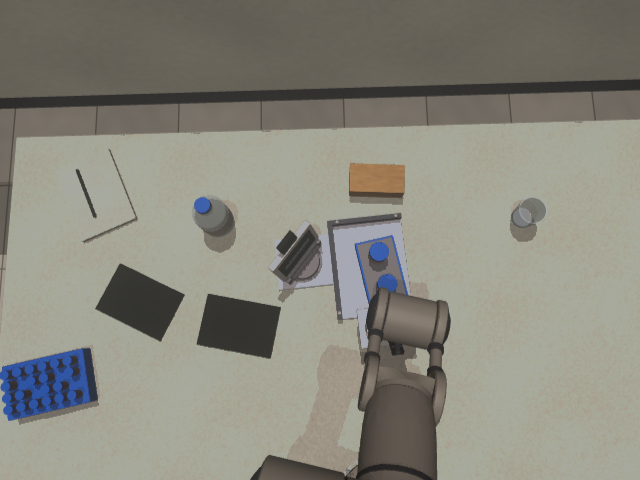

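```bash
python3 -m jog '[[1.5,[-0.6,-0.6,0],[0,0,0.006]],[1.5,[0,0,2.2],[0,0,0]],[1.5,[0,0,2.8],[0,0,0]],[1.5,[0,0,2.5],[0,0,0]],[1.5,[0,0,1.3],[0,0,0]]]' 100
python3 -m jog '[[1.5,[0,0,0.3],[0,0,0]],[1.5,[0,0,0],[0,0,0]],[1.5,[0,0,0],[0,0,0]],[1.5,[0,0,0],[0,0,0]],[1.5,[0,0.3,0],[0,0,0]]]' 100
python3 plan.py .411 -.0315 .0275 180 0 94.65 5
```

```text
t: 22.38
position: [0.4106, -0.0308, 0.0306]
tcp_rot: [-179.9, -0.0, 94.8]
force: [-0.7, 0.6, -1.7]
finger_gap: 0.0189
gripper_force: 97.8
t: 23.0
position: [0.4145, -0.0311, 0.0289]
tcp_rot: [180.0, 0.0, 94.7]
force: [0.1, -0.0, -2.4]
finger_gap: 0.0188
gripper_force: 97.8
at [ 0.4145 -0.0311  0.0289] [1.7998e+02 1.0000e-02 9.4720e+01] t 23.0 F [ 0.1 -0.  -2.4] gap 0.0188
leg 0 rows 5 len/row mm 0.8
   [-0.0, -0.07, 0.03] [0.0001, 0.0, 0.0002]
```

```bash
for i in 1; do python3 -m jog '[[1.5,[0,0.3,0.05],[0,0,0]],[1.5,[0,0.3,0],[0,0,0]],[1.5,[0,0.3,0],[0,0,0]],[1.5,[0,0.3,0],[0,0,0]],[1.5,[0,0.3,0],[0,0,0]]]' 100; done
python3 -m jog '[[1.5,[0,0.3,0],[0,0,0]],[1.5,[0,0.3,0],[0,0,0]],[1.5,[0,0.3,0],[0,0,0]],[1.5,[0,0.3,0],[0,0,0]],[1.5,[0,0.3,0],[0,0,0]]]' 100
python3 -m jog '[[1.5,[0,0.3,0],[0,0,0]],[1.5,[0,0.3,0],[0,0,0]],[1.5,[0,0.3,0],[0,0,0]],[1.5,[0,0.3,0],[0,0,0]],[1.5,[0,0.3,0],[0,0,0]]]' 100
python3 look.py 5
```

```text
t: 23.62
position: [0.4282, -0.0294, 0.0279]
tcp_rot: [-179.8, -0.0, 94.7]
force: [-3.1, 0.5, -0.6]
finger_gap: 0.0187
gripper_force: 98.3
t: 24.25
position: [0.4445, -0.0286, 0.0282]
tcp_rot: [180.0, 0.0, 94.7]
force: [-3.1, 1.2, -3.4]
finger_gap: 0.0186
gripper_force: 97.7
t: 24.88
position: [0.4594, -0.0274, 0.0282]
tcp_rot: [-180.0, 0.0, 94.7]
force: [-2.6, -0.2, -2.7]
finger_gap: 0.0187
gripper_force: 97.8
t 24.98
carrier [393.3 241.7] c [622.2 -59.3] size [159.3  73.5] ang 37.99
fence [348.2 249.7] c [564.4   9.4] size [258.1 187.7] ang 4.42
mat [238.6 325.6] c [428.4 341.8] size [189.5 128.6] ang 78.09
bar [290.  276.8] c [541.9 206.9] size [3.3 5.5] ang 62.65
blade [247.8 323. ] c [429.6 323.3] size [249.2 257.7] ang 89.95
```

View pics/s5.png

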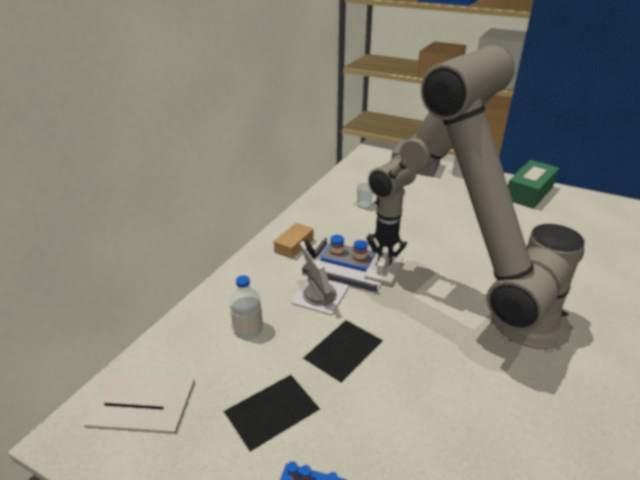

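The pusher's blade is on the carrier's near side and both jars stand upright at (337,243) and (360,250), so keep pushing.

```bash
python3 -m jog '[[1.5,[0,0.3,0],[0,0,0]],[1.5,[0,0.3,0],[0,0,0]],[1.5,[0,0.2,0],[0,0,0]],[1.5,[0,0.2,0],[0,0,0]],[1.5,[0,0.15,0],[0,0,0]]]' 100
python3 -m jog '[[1.5,[0,0.1,0],[0,0,0]],[1.5,[0,0.06,0],[0,0,0]],[1.5,[0,0.06,0],[0,0,0]],[1.5,[0,0.03,0],[0,0,0]],[1.5,[0,0,0],[0,0,0]]]' 100
```

```text
t: 25.6
position: [0.4706, -0.0264, 0.0282]
tcp_rot: [-180.0, 0.0, 94.7]
force: [-4.9, 0.0, 1.2]
finger_gap: 0.0192
gripper_force: 98.4
t: 26.22
position: [0.4731, -0.0262, 0.0282]
tcp_rot: [-180.0, 0.0, 94.7]
force: [-5.5, -0.8, 0.5]
finger_gap: 0.0187
gripper_force: 98.4
```

```bash
python3 -m jog '[[1.5,[0,0.05,0],[0,0,0]],[1.5,[0,0.05,0],[0,0,0]],[1.5,[0,0.03,0],[0,0,0]],[1.5,[0,0.0,0],[0,0,0]],[1.5,[0,0,0],[0,0,0]]]' 100
```

```text
t: 26.85
position: [0.4744, -0.0261, 0.0282]
tcp_rot: [-180.0, 0.0, 94.7]
force: [-4.1, -0.9, 0.9]
finger_gap: 0.0187
gripper_force: 98.4
```

```bash
python3 -m jog '[[1.5,[0,0.05,0],[0,0,0]],[1.5,[0,0.05,0],[0,0,0]],[1.5,[0,0.0,0],[0,0,0]],[1.5,[0,0.0,0],[0,0,0]],[1.5,[0,0,0],[0,0,0]]]' 100
python3 -m jog '[[1.5,[0,0.04,0],[0,0,0]],[1.5,[0,0.03,0],[0,0,0]],[1.5,[0,0.0,0],[0,0,0]],[1.5,[0,0.0,0],[0,0,0]],[1.5,[0,0,0],[0,0,0]]]' 100
```

```text
t: 27.48
position: [0.4755, -0.026, 0.0281]
tcp_rot: [180.0, 0.0, 94.7]
force: [-3.3, -0.9, -0.9]
finger_gap: 0.0191
gripper_force: 98.4
t: 28.1
position: [0.4757, -0.026, 0.0282]
tcp_rot: [-179.9, 0.0, 94.7]
force: [-6.4, -0.6, 1.7]
finger_gap: 0.0187
gripper_force: 98.6
```

```bash
python3 -m jog '[[1.5,[0,0.04,0],[0,0,0]],[1.5,[0,0.04,0],[0,0,0]],[1.5,[0,0.0,0],[0,0,0]],[1.5,[0,0.0,0],[0,0,0]],[1.5,[0,0,0],[0,0,0]]]' 100
```

```text
t: 28.72
position: [0.4757, -0.0259, 0.028]
tcp_rot: [-179.8, -0.0, 94.7]
force: [-8.8, -2.0, 2.2]
finger_gap: 0.0187
gripper_force: 98.7
```

```bash
python3 -m jog '[[1.5,[0,-0.3,0],[0,0,0]],[1.5,[0,-0.7,0],[0,0,0]],[1.5,[0,-1,-0.5],[0,0,0]],[1.5,[0,-0.5,-3],[0,0,0]],[1.5,[0,0,-4],[0,0,0]]]' 100
python3 plan.py .45 -.03 .14 180 0 94.65 2 .5 -.128 .14 180 0 50 5 .6064 -.1277 .14 180 0 4.65 5
```

```text
t: 29.35
position: [0.4506, -0.0278, 0.1036]
tcp_rot: [-179.9, -0.0, 94.7]
force: [0.2, -0.2, -2.4]
finger_gap: 0.0192
gripper_force: 98.0
at [ 0.4506 -0.0278  0.1036] [-1.7988e+02 -4.0000e-02  9.4710e+01] t 29.35 F [ 0.2 -0.2 -2.4] gap 0.0192
leg 0 rows 2 len/row mm 18.2
   [-0.1, -0.04, -1.82] [-0.001, -0.0003, 0.0005]
   [-0.1, -0.04, -1.82] [-0.001, -0.0003, 0.0005]
leg 1 rows 5 len/row mm 22.0
   [-2.03, 0.84, 0.0] [0.0, -0.0, 0.1559]
   [-1.88, 1.14, 0.0] [0.0, -0.0, 0.1559]
   [-1.68, 1.42, 0.0] [0.0, -0.0, 0.1559]
   [-1.44, 1.66, 0.0] [0.0, -0.0, 0.1559]
   [-1.16, 1.87, 0.0] [0.0, -0.0, 0.1559]
leg 2 rows 5 len/row mm 21.3
   [1.37, 1.63, 0.0] [-0.0, -0.0, 0.1583]
   [1.61, 1.39, 0.0] [-0.0, -0.0, 0.1583]
   [1.81, 1.12, 0.0] [-0.0, -0.0, 0.1583]
   [1.96, 0.82, 0.0] [-0.0, -0.0, 0.1583]
   [2.07, 0.5, 0.0] [-0.0, -0.0, 0.1583]
```

```bash
python3 -m jog '[[1.5,[-0.1,0,-1.8],[0,0,0]],[1.5,[-0.1,0,-1.8],[0,0,0]],[1.5,[-2.03,0.84,0],[0,0,0.156]],[1.5,[-1.88,1.14,0],[0,0,0.156]],[1.5,[-1.68,1.42,0],[0,0,0.156]]]' 100
python3 -m jog '[[1.5,[-1.44,1.66,0],[0,0,0.156]],[1.5,[-1.16,1.87,0],[0,0,0.156]],[1.5,[1.37,1.63,0],[0,0,0.158]],[1.5,[1.61,1.39,0],[0,0,0.158]],[1.5,[1.81,1.12,0],[0,0,0.158]]]' 100
python3 -m jog '[[1.5,[1.96,0.82,0],[0,0,0.158]],[1.5,[2.07,0.5,0],[0,0,0.158]],[1.5,[0,0,0],[0,0,0]],[1.5,[0,0,0],[0,0,0]],[1.5,[0,0,0],[0,0,0]]]' 100
python3 look.py 6; python3 plan.py .6064 -.1277 .028 180 0 4.65 5
```

```text
t: 29.98
position: [0.4822, -0.0892, 0.1396]
tcp_rot: [180.0, -0.0, 67.6]
force: [0.5, 0.1, -2.2]
finger_gap: 0.0188
gripper_force: 98.1
t: 30.6
position: [0.5663, -0.1278, 0.1394]
tcp_rot: [180.0, -0.0, 22.6]
force: [0.3, -0.8, -2.0]
finger_gap: 0.019
gripper_force: 98.1
t: 31.22
position: [0.6078, -0.1275, 0.1393]
tcp_rot: [-180.0, 0.0, 4.8]
force: [-0.2, 0.3, -1.6]
finger_gap: 0.0188
gripper_force: 98.1
t 31.32
carrier [382.5 252.1] c [603.  -25.9] size [164.4  99.2] ang 4.65
fence [348.1 250.4] c [567.9   9.7] size [251.4 187.2] ang 4.31
mat [238.6 325.6] c [428.6 341.9] size [189.  128.1] ang 78.09
bar [290.9 276. ] c [543.8 204.4] size [ 2.1 10.9] ang 55.45
blade [242.5 326.7] c [429.6 323.5] size [258.  249.2] ang 0.12
at [ 0.6082 -0.1276  0.1394] [179.99  -0.     4.8 ] t 31.32 F [-0.4 -0.2 -2.1] gap 0.0187
leg 0 rows 5 len/row mm 22.3
   [-0.04, -0.0, 2.23] [0.0, -0.0, 0.0005]
```

View pics/t6.png

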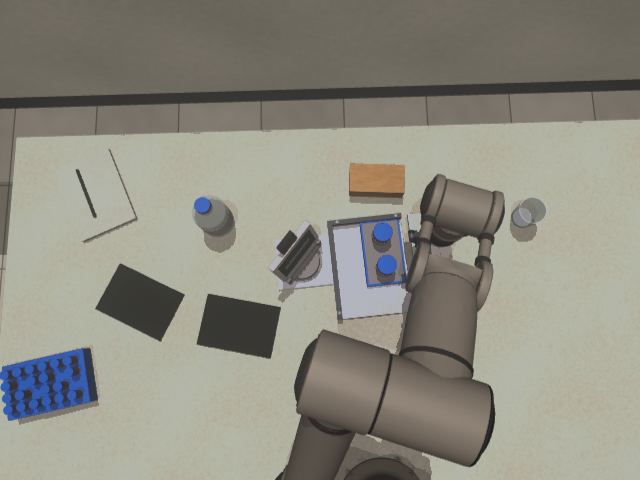

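Carrier is at the far fence, yaw now 4.65°, and the jars stand at (382,232) and (386,265). Lower at its right side and push left.

```bash
python3 -m jog '[[1.5,[-0.2,0.7,0],[0,0,0.002]],[1.5,[0,0,3],[0,0,0]],[1.5,[0,0,3],[0,0,0]],[1.5,[0,0,2.8],[0,0,0]],[1.5,[0,0,1.7],[0,0,0]]]' 100
python3 -m jog '[[1.5,[0,0,0.6],[0,0,0]],[1.5,[0,0,0],[0,0,0]],[1.5,[0,-0.3,0],[0,0,0]],[1.5,[0,-0.3,0],[0,0,0]],[1.5,[0,-0.3,0],[0,0,0]]]' 100
python3 -m jog '[[1.5,[0,-0.3,0],[0,0,0]],[1.5,[0,-0.3,0],[0,0,0]],[1.5,[0,-0.3,0],[0,0,0]],[1.5,[0,-0.3,0],[0,0,0]],[1.5,[0,-0.3,0],[0,0,0]]]' 100
python3 plan.py .5982 -.0496 .028 180 0 4.65 5
```

```text
t: 31.95
position: [0.6065, -0.1349, 0.0328]
tcp_rot: [-180.0, 0.1, 4.6]
force: [0.0, 0.2, -1.9]
finger_gap: 0.0185
gripper_force: 98.1
t: 32.58
position: [0.6067, -0.1255, 0.0287]
tcp_rot: [180.0, -0.0, 4.7]
force: [-0.2, 0.0, -0.7]
finger_gap: 0.0185
gripper_force: 98.1
t: 33.2
position: [0.6054, -0.1111, 0.0284]
tcp_rot: [180.0, -0.0, 4.7]
force: [-1.0, -5.8, -0.4]
finger_gap: 0.0189
gripper_force: 98.1
at [ 0.6054 -0.1111  0.0284] [ 1.7996e+02 -2.0000e-02  4.6500e+00] t 33.2 F [-1.  -5.8 -0.4] gap 0.0189
leg 0 rows 5 len/row mm 12.4
   [-0.04, -1.24, 0.01] [0.0002, -0.0001, 0.0]
```

```bash
python3 -m jog '[[1.5,[0,-0.35,0],[0,0,0]],[1.5,[0,-0.35,0],[0,0,0]],[1.5,[0,-0.35,0],[0,0,0]],[1.5,[0,-0.35,0],[0,0,0]],[1.5,[0,-0.35,0],[0,0,0]]]' 100
python3 -m jog '[[1.5,[0,-0.35,0],[0,0,0]],[1.5,[0,-0.35,0],[0,0,0]],[1.5,[0,-0.35,0],[0,0,0]],[1.5,[0,-0.35,0],[0,0,0]],[1.5,[0,-0.35,0],[0,0,0]]]' 100
python3 -m jog '[[1.5,[0,-0.35,0],[0,0,0]],[1.5,[0,-0.35,0],[0,0,0]],[1.5,[0,-0.35,0],[0,0,0]],[1.5,[0,-0.3,0],[0,0,0]],[1.5,[0,-0.3,0],[0,0,0]]]' 100
python3 plan.py .6003 -.0496 .028 180 0 4.65 5
```

```text
t: 33.83
position: [0.6039, -0.0935, 0.0284]
tcp_rot: [180.0, -0.0, 4.7]
force: [-0.6, -4.6, -0.2]
finger_gap: 0.0187
gripper_force: 98.1
t: 34.45
position: [0.6025, -0.0761, 0.0284]
tcp_rot: [180.0, -0.0, 4.7]
force: [-1.7, -5.0, -0.2]
finger_gap: 0.0187
gripper_force: 98.1
t: 35.08
position: [0.6011, -0.0596, 0.0284]
tcp_rot: [180.0, -0.0, 4.7]
force: [-1.2, -5.3, 0.0]
finger_gap: 0.0189
gripper_force: 98.1
at [ 0.6011 -0.0596  0.0284] [ 1.7996e+02 -1.0000e-02  4.6500e+00] t 35.08 F [-1.2 -5.3  0. ] gap 0.0189
leg 0 rows 5 len/row mm 2.0
   [-0.0, -0.2, 0.01] [0.0001, -0.0, 0.0]
```

```bash
python3 -m jog '[[1.5,[0,-0.25,0],[0,0,0]],[1.5,[0,-0.2,0],[0,0,0]],[1.5,[0,-0.15,0],[0,0,0]],[1.5,[0,-0.1,0],[0,0,0]],[1.5,[0,-0.05,0],[0,0,0]]]' 100
python3 -m jog '[[1.5,[0,-0.06,0],[0,0,0]],[1.5,[0,-0.06,0],[0,0,0]],[1.5,[0,-0.05,0],[0,0,0]],[1.5,[0,-0.05,0],[0,0,0]],[1.5,[0,0,0],[0,0,0]]]' 100
```

```text
t: 35.7
position: [0.6005, -0.0522, 0.0283]
tcp_rot: [180.0, -0.0, 4.7]
force: [-0.8, -5.1, -0.6]
finger_gap: 0.0188
gripper_force: 98.2
t: 36.33
position: [0.6005, -0.0511, 0.0285]
tcp_rot: [179.9, -0.0, 4.7]
force: [-1.9, -8.4, 0.5]
finger_gap: 0.0187
gripper_force: 98.4
```

```bash
python3 -m jog '[[1.5,[0,-0.04,0],[0,0,0]],[1.5,[0,-0.04,0],[0,0,0]],[1.5,[0,-0.0,0],[0,0,0]],[1.5,[0,0,0],[0,0,0]],[1.5,[0,0,0],[0,0,0]]]' 100
```

```text
t: 36.95
position: [0.6005, -0.051, 0.0285]
tcp_rot: [179.8, -0.0, 4.7]
force: [-1.0, -12.6, -0.4]
finger_gap: 0.0186
gripper_force: 98.5
```

```bash
python3 -m jog '[[1.5,[0,0.3,0],[0,0,0]],[1.5,[0,0.7,0],[0,0,0]],[1.5,[0,1,-0.5],[0,0,0]],[1.5,[0,1.5,-3],[0,0,0]],[1.5,[0,2,-4],[0,0,0]]]' 100
python3 -m jog '[[1.5,[0,2,-3],[0,0,0]],[1.5,[0,0,-1],[0,0,0]],[1.5,[0,0,0],[0,0,0]],[1.5,[0,0,0],[0,0,0]],[1.5,[0,0,0],[0,0,0]]]' 100
python3 look.py 7
python3 - <<'E'
import cv2
p=cv2.imread("pics/t7.png"); cv2.imwrite("pics/c7.png",cv2.resize(p[200:330,310:440],None,fx=4.5,fy=4.5,interpolation=cv2.INTER_CUBIC))
E
python3 plan.py .5 -.11 .14 180 0 50 5 .453 .0053 .14 180 0 94.65 5 .453 .0053 .028 180 0 94.65 5
```

```text
t: 37.58
position: [0.6041, -0.1039, 0.1033]
tcp_rot: [-179.9, 0.1, 4.7]
force: [1.6, -1.0, -2.5]
finger_gap: 0.0193
gripper_force: 98.4
t: 38.2
position: [0.6057, -0.1229, 0.1418]
tcp_rot: [-179.9, 0.1, 4.7]
force: [0.5, -0.1, -2.5]
finger_gap: 0.0189
gripper_force: 98.5
t 38.3
carrier [355.3 255. ] c [597.3  44. ] size [164.4  98.7] ang 4.69
fence [348.6 248.6] c [567.9   9.7] size [251.4 187.2] ang 4.31
mat [238.6 325.6] c [428.6 341.9] size [189.  128.1] ang 78.09
bar [290.4 276.3] c [544.  205.9] size [ 4.8 12.3] ang 55.45
blade [244.5 327.1] c [429.7 323.2] size [248.7 258. ] ang 89.94
at [ 0.606  -0.1232  0.1423] [-1.7997e+02  8.0000e-02  4.6900e+00] t 38.3 F [-0.   0.7 -1.3] gap 0.019
leg 0 rows 5 len/row mm 21.4
   [-2.09, -0.44, 0.05] [-0.0002, 0.0002, -0.1582]
   [-2.0, -0.76, 0.05] [-0.0002, 0.0002, -0.1582]
   [-1.85, -1.07, 0.05] [-0.0002, 0.0002, -0.1582]
   [-1.66, -1.34, 0.05] [-0.0002, 0.0002, -0.1582]
   [-1.43, -1.59, 0.05] [-0.0002, 0.0002, -0.1582]
leg 1 rows 5 len/row mm 24.9
   [1.16, -2.2, -0.0] [0.0, 0.0, -0.1559]
   [1.49, -2.0, -0.0] [0.0, 0.0, -0.1559]
   [1.78, -1.74, -0.0] [0.0, 0.0, -0.1559]
   [2.03, -1.44, -0.0] [0.0, 0.0, -0.1559]
   [2.23, -1.11, -0.0] [0.0, 0.0, -0.1559]
leg 2 rows 5 len/row mm 22.4
   [0.0, -0.0, 2.24] [0.0, 0.0, 0.0]
```

View pics/c7.png

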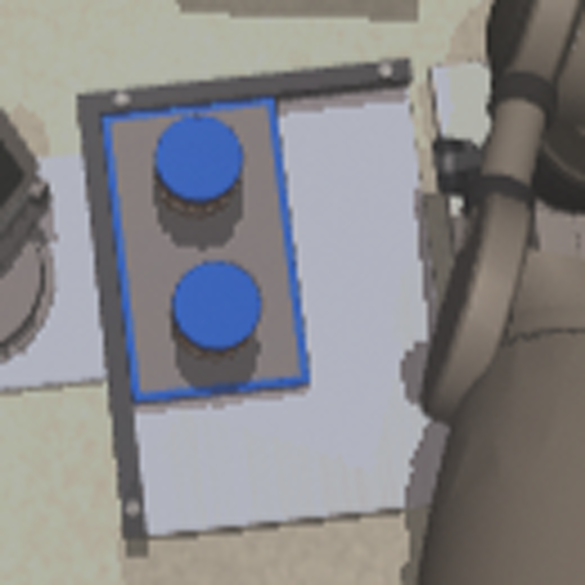

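The carrier sits in the corner with both jars upright. A light second nudge towards the far fence makes sure it is seated.

```bash
python3 -m jog '[[1.5,[-2.09,-0.44,0],[0,0,-0.158]],[1.5,[-2,-0.76,0],[0,0,-0.158]],[1.5,[-1.85,-1.07,0],[0,0,-0.158]],[1.5,[-1.66,-1.34,0],[0,0,-0.158]],[1.5,[-1.43,-1.59,0],[0,0,-0.158]]]' 100
python3 -m jog '[[1.5,[1.16,-2.2,0],[0,0,-0.156]],[1.5,[1.49,-2,0],[0,0,-0.156]],[1.5,[1.78,-1.74,0],[0,0,-0.156]],[1.5,[2.03,-1.44,0],[0,0,-0.156]],[1.5,[2.23,-1.11,0],[0,0,-0.156]]]' 100
python3 -m jog '[[1.5,[0,0,0],[0,0,0]],[1.5,[0,0,2],[0,0,0]],[1.5,[0,0,3],[0,0,0]],[1.5,[0,0,3],[0,0,0]],[1.5,[0,0,2],[0,0,0]]]' 100
python3 plan.py .453 .0053 .028 180 0 94.65 5
```

```text
t: 38.92
position: [0.4996, -0.1101, 0.143]
tcp_rot: [-180.0, 0.0, 50.2]
force: [-0.8, 0.4, -1.9]
finger_gap: 0.019
gripper_force: 98.5
t: 39.55
position: [0.453, 0.0058, 0.1431]
tcp_rot: [-180.0, 0.0, 94.9]
force: [-1.2, 0.0, -1.7]
finger_gap: 0.0193
gripper_force: 98.5
t: 40.17
position: [0.4535, 0.0043, 0.0419]
tcp_rot: [-180.0, 0.0, 94.4]
force: [0.3, 0.2, -1.5]
finger_gap: 0.0188
gripper_force: 98.5
at [0.4535 0.0043 0.0419] [-1.7996e+02  1.0000e-02  9.4440e+01] t 40.17 F [ 0.3  0.2 -1.5] gap 0.0188
leg 0 rows 5 len/row mm 2.8
   [0.02, -0.01, 0.28] [-0.0001, 0.0, -0.0007]
```

```bash
python3 -m jog '[[1.5,[0,0,1],[0,0,-0.003]],[1.5,[0,0,0.4],[0,0,0]],[1.5,[0,0.5,0],[0,0,0]],[1.5,[0,0.6,0],[0,0,0]],[1.5,[0,0.5,0],[0,0,0]]]' 100
python3 -m jog '[[1.5,[0,0.15,0],[0,0,0]],[1.5,[0,0.1,0],[0,0,0]],[1.5,[0,0.07,0],[0,0,0]],[1.5,[0,0,0],[0,0,0]],[1.5,[0,0,0],[0,0,0]]]' 100
```

```text
t: 40.8
position: [0.4704, 0.0063, 0.0297]
tcp_rot: [179.9, 0.0, 94.8]
force: [-0.7, 0.2, -2.7]
finger_gap: 0.0194
gripper_force: 98.5
t: 41.42
position: [0.4725, 0.0066, 0.0292]
tcp_rot: [-180.0, 0.0, 94.8]
force: [-0.3, 0.1, -2.4]
finger_gap: 0.019
gripper_force: 98.5
```

```bash
python3 -m jog '[[1.5,[0,0.06,0],[0,0,0]],[1.5,[0,0.05,0],[0,0,0]],[1.5,[0,0.03,0],[0,0,0]],[1.5,[0,0,0],[0,0,0]],[1.5,[0,0,0],[0,0,0]]]' 100
```

```text
t: 42.05
position: [0.473, 0.0067, 0.029]
tcp_rot: [-179.9, -0.0, 94.8]
force: [-5.5, -0.4, 0.2]
finger_gap: 0.0187
gripper_force: 98.8
```

```bash
python3 -m jog '[[1.5,[0,0.04,0],[0,0,0]],[1.5,[0,0.04,0],[0,0,0]],[1.5,[0,0.0,0],[0,0,0]],[1.5,[0,0,0],[0,0,0]],[1.5,[0,0,0],[0,0,0]]]' 100
```

```text
t: 42.68
position: [0.473, 0.0068, 0.0289]
tcp_rot: [-179.8, -0.0, 94.8]
force: [-7.6, -1.7, 1.4]
finger_gap: 0.0189
gripper_force: 99.0
```

```bash
python3 -m jog '[[1.5,[0,-0.3,0],[0,0,0]],[1.5,[0,-0.7,0],[0,0,0]],[1.5,[0,-1,-0.5],[0,0,0]],[1.5,[0,-0.5,-3],[0,0,0]],[1.5,[0,0,-4],[0,0,0]]]' 100
python3 plan.py .4284 .342 .12 180 0 78.1 10 .4284 .342 .019 180 0 78.1 5
```

```text
t: 43.3
position: [0.4483, 0.0048, 0.1046]
tcp_rot: [-179.9, -0.0, 94.8]
force: [0.5, -0.6, -2.2]
finger_gap: 0.0187
gripper_force: 98.4
at [0.4483 0.0048 0.1046] [-1.7987e+02 -3.0000e-02  9.4770e+01] t 43.3 F [ 0.5 -0.6 -2.2] gap 0.0187
leg 0 rows 10 len/row mm 33.8
   [3.38, 0.08, -0.15] [-0.0002, -0.0, 0.0291]
   [3.38, -0.02, -0.15] [-0.0002, -0.0, 0.0291]
   [3.38, -0.12, -0.15] [-0.0002, -0.0, 0.0291]
   [3.37, -0.21, -0.15] [-0.0002, -0.0, 0.0291]
   [3.36, -0.31, -0.15] [-0.0002, -0.0, 0.0291]
   [3.35, -0.41, -0.15] [-0.0002, -0.0, 0.0291]
   [3.34, -0.51, -0.15] [-0.0002, -0.0, 0.0291]
   [3.32, -0.6, -0.15] [-0.0002, -0.0, 0.0291]
   [3.31, -0.7, -0.15] [-0.0002, -0.0, 0.0291]
   [3.28, -0.8, -0.15] [-0.0002, -0.0, 0.0291]
leg 1 rows 5 len/row mm 20.2
   [0.0, -0.0, 2.02] [0.0, 0.0, 0.0]
```

```bash
python3 -m jog '[[1.5,[3.38,0.08,-0.3],[0,0,0.029]],[1.5,[3.38,0,-0.3],[0,0,0.029]],[1.5,[3.38,-0.12,-0.3],[0,0,0.029]],[1.5,[3.37,-0.21,-0.3],[0,0,0.029]],[1.5,[3.36,-0.31,-0.3],[0,0,0.029]]]' 100
python3 -m jog '[[1.5,[3.35,-0.41,0],[0,0,0.029]],[1.5,[3.34,-0.51,0],[0,0,0.029]],[1.5,[3.32,-0.6,0],[0,0,0.029]],[1.5,[3.31,-0.7,0],[0,0,0.029]],[1.5,[3.28,-0.8,0],[0,0,0.029]]]' 100
python3 -m jog '[[1.5,[0,0,1],[0,0,0]],[1.5,[0,0,2],[0,0,0]],[1.5,[0,0,2],[0,0,0]],[1.5,[0,0,1.5],[0,0,0]],[1.5,[0,0,1],[0,0,0]]]' 100
python3 plan.py .4284 .342 .019 180 0 78.1 5
```

```text
t: 43.92
position: [0.4394, 0.1743, 0.1196]
tcp_rot: [180.0, -0.0, 86.4]
force: [0.4, -0.0, -1.9]
finger_gap: 0.019
gripper_force: 98.6
t: 44.55
position: [0.4292, 0.3427, 0.1194]
tcp_rot: [180.0, -0.0, 78.1]
force: [0.8, -0.3, -1.8]
finger_gap: 0.0188
gripper_force: 98.6
t: 45.18
position: [0.4296, 0.3411, 0.0434]
tcp_rot: [-180.0, 0.0, 78.1]
force: [0.0, 0.1, -2.0]
finger_gap: 0.0191
gripper_force: 98.6
at [0.4296 0.3411 0.0434] [-1.7997e+02  4.0000e-02  7.8140e+01] t 45.17 F [ 0.   0.1 -2. ] gap 0.0191
leg 0 rows 5 len/row mm 4.9
   [0.01, -0.03, 0.49] [-0.0001, 0.0002, 0.0001]
```

```bash
python3 -m jog '[[1.5,[0,0,1],[0,0,0]],[1.5,[0,0,0.7],[0,0,0]],[1.5,[0,0,0.35],[0,0,0]],[1.5,[0,0,0.2],[0,0,0]],[1.5,[0,0,0.1],[0,0,0]]]' 100
python3 -m jog '[[1.5,[0,0,0.06],[0,0,0]],[1.5,[0,0,0.04],[0,0,0]],[1.5,[0,0,0],[0,0,0]],[1.5,[0,0,0],[0,0,0]],[1.5,[0,0,0],[0,0,0]]]' 100
```

```text
t: 45.8
position: [0.4299, 0.342, 0.0208]
tcp_rot: [180.0, -0.0, 78.2]
force: [-0.2, -0.3, -1.4]
finger_gap: 0.0188
gripper_force: 98.6
t: 46.42
position: [0.4298, 0.3419, 0.0197]
tcp_rot: [180.0, 0.0, 78.2]
force: [-0.0, -0.1, -1.6]
finger_gap: 0.0189
gripper_force: 98.6
```

```bash
python3 -m jog '[[1.5,[0,0,0.04],[0,0,0]],[1.5,[0,0,0.03],[0,0,0]],[1.5,[0,0,0.02],[0,0,0]],[1.5,[0,0,0],[0,0,0]],[1.5,[0,0,0],[0,0,0]]]' 100
python3 -m jog '[[1.5,[0,0,0.03],[0,0,0]],[1.5,[0,0,0.02],[0,0,0]],[1.5,[0,0,0],[0,0,0]],[1.5,[0,0,0],[0,0,0]],[1.5,[0,0,0],[0,0,0]]]' 100
```

```text
t: 47.05
position: [0.4298, 0.3419, 0.0196]
tcp_rot: [180.0, -0.0, 78.2]
force: [-3.2, -1.7, 5.7]
finger_gap: 0.0185
gripper_force: 99.7
t: 47.68
position: [0.4298, 0.3419, 0.0196]
tcp_rot: [180.0, -0.0, 78.2]
force: [-4.0, -2.5, 11.6]
finger_gap: 0.0185
gripper_force: 100.4
```

Down. Release, rise, then plan for the reader tab.

```bash
python3 -m jog '[[1.5,[0,0,-0.05],[0,0,0]],[2.5,[0,0,0],[0,0,0]],[4,[0,0,0],[0,0,0]],[6,[0,0,-0.3],[0,0,0]],[6,[0,0,-1.5],[0,0,0]]]' 60
python3 -m jog '[[6,[0,0,-3],[0,0,0]],[6,[0,0,-5],[0,0,0]],[6,[0,0,-5],[0,0,0]],[6,[0,0,-5],[0,0,0]],[6,[0,0,-3],[0,0,0]]]' 60
python3 -m jog '[[6,[-3,-3,0],[0,0,0]],[6,[-5,-3,0],[0,0,0]],[6,[-5,-2,0],[0,0,0]],[6,[0,0,0],[0,0,0]],[6,[0,0,0],[0,0,0]]]' 60
python3 look.py 8
python3 - <<'E'
from m import *
p=cv2.imread("pics/t8.png"); d=np.load("t8.npy"); h=cv2.cvtColor(p,cv2.COLOR_BGR2HSV); C=cloud("top",d)
D=np.array([.568,.0096]); a=np.radians(4.65); R=np.array([[np.cos(a),-np.sin(a)],[np.sin(a),np.cos(a)]])
H=np.r_[D+R@[.03,.17],.058]; print("hinge",H)
m=(C[...,2]>.07)&(C[...,2]<.215)&(C[...,0]>.48)&(C[...,0]<.68)&(C[...,1]>.1)&(C[...,1]<.27)
L=C[m]-H; sw=[]
c,rr=rect("top",m&(C[...,2]>.15),.17); print(rr)
# fit head plane's hinge direction: plane through points
for s in (-.70,-.74,-.78,-.82,-.86):
    b=a+s; ex=np.array([np.cos(b),np.sin(b),0]); f=np.array([np.sin(b),-np.cos(b),0])
    X=L@ex; F=L@f; Z=L[:,2]
    k=(abs(X)<.075)&(Z>.03)&(Z<.105)&(abs(X)>.03)
    A=np.c_[Z[k],X[k],np.ones(k.sum())]; w=np.linalg.lstsq(A,F[k],rcond=None)[0]
    print(s,k.sum(),"tilt",round(np.arctan(w[0]),3),"skew",round(w[1],3),"off",round(w[2],4),"Xrange",X.min().round(3),X.max().round(3))
t=m&(h[...,2]<70)&(C[...,2]>.17); print("tab mean",C[t].mean(0).round(4),t.sum())
E
```

```text
t: 48.3
position: [0.4293, 0.3416, 0.0366]
tcp_rot: [-179.9, 0.1, 78.2]
force: [0.0, -0.1, 0.5]
finger_gap: 0.06
gripper_force: 0.0
t: 48.92
position: [0.4302, 0.3422, 0.2509]
tcp_rot: [179.8, -0.2, 78.2]
force: [0.6, 0.0, 0.3]
finger_gap: 0.0598
gripper_force: 0.0
t: 49.55
position: [0.3255, 0.2314, 0.2479]
tcp_rot: [179.9, -0.1, 78.1]
force: [-0.2, 0.3, 0.1]
finger_gap: 0.0599
gripper_force: 0.0
t 49.65
carrier [354.9 255.2] c [597.3  44. ] size [164.4  98.7] ang 4.69
fence [348.6 245.6] c [577.3  10.3] size [232.4 188.6] ang 4.69
mat [234.2 338.5] c [361.7 346.3] size [208.1 260.8] ang 78.09
bar [234.9 324.5] c [429.1 342.4] size [111.2  19.9] ang 78.15
blade [250.6 308.7] c [436.9 323.3] size [249.  244.1] ang 89.4
hinge [0.58411957 0.18147251 0.058     ]
((600.3392333984375, 200.87640380859375), (38.506858825683594, 139.08499145507812), 50.61170959472656)
-0.7 463 tilt -0.286 skew 0.053 off 0.0138 Xrange -0.068 0.072
-0.74 462 tilt -0.286 skew 0.014 off 0.0138 Xrange -0.068 0.071
-0.78 462 tilt -0.286 skew -0.026 off 0.0138 Xrange -0.069 0.07
-0.82 462 tilt -0.287 skew -0.066 off 0.0138 Xrange -0.07 0.07
-0.86 461 tilt -0.289 skew -0.106 off 0.014 Xrange -0.071 0.07
tab mean [0.6023 0.2024 0.1931] 226
```

View pics/s8.png

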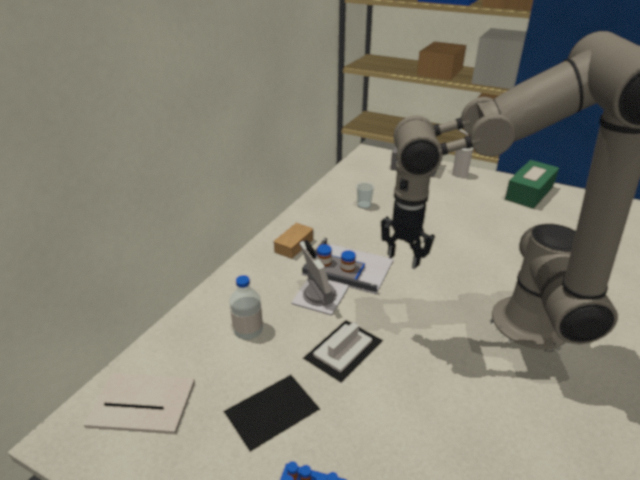

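The pusher lies on its mat at (340,347). The carrier is in the corner with both jars at (325,254) and (348,262), and the reader is untouched at (318,270). Next, the tab.

```bash
cat > rd.py <<'E'
import sys,numpy as np
from workcell import r
from scipy.spatial.transform import Rotation as Ro
H=np.array([.5841,.1815,.058]); A=np.radians(4.65)
def pose(sw,ti,s):
    b=A+sw; ex=np.array([np.cos(b),np.sin(b),0]); f=np.array([np.sin(b),-np.cos(b),0]); up=np.array([0,0,1])
    hz=up*np.cos(ti)+f*np.sin(ti); x=-ex; z=-hz; return H+s*hz,Ro.from_matrix(np.c_[x,np.cross(z,x),z])
def rows(p,R,tg):
    for q,Q in tg:
        print("  ",(R.inv().apply(q-p)*100).round(2).tolist(),(R.inv()*Q).as_rotvec().round(3).tolist()); p,R=q,Q
def here():
    s=r.sense(); print("t",round(s["t"],2)); return np.array(s["position"]),Ro.from_euler("xyz",s["tcp_rot"],degrees=True)
def readout():   # swivel, tilt, s of the tool itself
    p,R=here(); M=R.as_matrix(); hz=-M[:,2]; ex=-M[:,0]; b=np.arctan2(ex[1],ex[0]); f=np.array([np.sin(b),-np.cos(b),0])
    print("tool swivel",round(b-A,3),"tilt",round(np.arctan2(hz@f,hz[2]),3),"rel",(p-H).round(4), "s",np.linalg.norm(p-H).round(4))
E
python3 - <<'E'
from rd import *
from m import *
p=cv2.imread("pics/t8.png"); d=np.load("t8.npy"); h=cv2.cvtColor(p,cv2.COLOR_BGR2HSV); C=cloud("top",d)
t=(h[...,2]<70)&(C[...,2]>.165)&(C[...,2]<.2)&(C[...,0]>.55)&(C[...,0]<.66)&(C[...,1]>.16)&(C[...,1]<.25)
L=C[t]-H; b=A-.755; F=L@[np.sin(b),-np.cos(b),0]; X=L@[np.cos(b),np.sin(b),0]
print("tab slope",np.polyfit(L[:,2],F,1),"F",F.mean(),"Z",L[:,2].mean(),"X",X.min(),X.max(),t.sum())
from scipy.spatial.transform import Slerp
p,R=here(); q,Q=pose(-.755,-.25,.218); sl=Slerp([0,1],Ro.concatenate([R,Q]))
print(q,Q.as_euler("xyz",degrees=True))
rows(p,R,[(p+(q-p)*k/10+np.array([0,0,.03*np.sin(np.pi*k/10)]),sl(k/10)) for k in range(1,11)])
E
```

```text
tab slope [-0.44384617  0.03169021] F -0.02617483581846523 Z 0.1303718548753818 X -0.023385267875433765 0.025658561392361442 158
t 49.65
[0.61775448 0.22364569 0.26922291] [-165.67605512    0.          141.39168647]
   [0.52, 2.88, -1.14] [0.023, -0.014, -0.11]
   [0.19, 2.89, -1.12] [0.023, -0.014, -0.11]
   [-0.14, 2.88, -1.02] [0.023, -0.014, -0.11]
   [-0.46, 2.84, -0.84] [0.023, -0.014, -0.11]
   [-0.77, 2.78, -0.62] [0.023, -0.014, -0.11]
   [-1.07, 2.7, -0.37] [0.023, -0.014, -0.11]
   [-1.35, 2.6, -0.14] [0.023, -0.014, -0.11]
   [-1.62, 2.47, 0.06] [0.023, -0.014, -0.11]
   [-1.88, 2.31, 0.2] [0.023, -0.014, -0.11]
   [-2.12, 2.12, 0.26] [0.023, -0.014, -0.11]
```

```bash
python3 -m jog '[[6,[0.52,2.88,-1.14],[0.023,-0.014,-0.11]],[6,[0.19,2.89,-1.12],[0.023,-0.014,-0.11]],[6,[-0.14,2.88,-1.02],[0.023,-0.014,-0.11]],[6,[-0.46,2.84,-0.84],[0.023,-0.014,-0.11]],[6,[-0.77,2.78,-0.62],[0.023,-0.014,-0.11]]]' 60
python3 -m jog '[[6,[-1.07,2.7,-0.37],[0.023,-0.014,-0.11]],[6,[-1.35,2.6,-0.14],[0.023,-0.014,-0.11]],[6,[-1.62,2.47,0.06],[0.023,-0.014,-0.11]],[6,[-1.88,2.31,0.2],[0.023,-0.014,-0.11]],[6,[-2.12,2.12,0.26],[0.023,-0.014,-0.11]]]' 60
python3 -m jog '[[6,[0,0,0],[0,0,0]],[6,[0,0,0],[0,0,0]],[6,[0,0,0],[0,0,0]],[6,[0,0,0],[0,0,0]],[6,[0,0,0],[0,0,0]]]' 60
python3 - <<'E'
from rd import *
readout(); p,R=here(); rows(p,R,[pose(-.755,-.25,.218),pose(-.755,-.25,.118)])
E
```

```text
t: 50.28
position: [0.4728, 0.2278, 0.2872]
tcp_rot: [-172.6, 2.0, 110.1]
force: [0.1, -0.0, 0.8]
finger_gap: 0.0596
gripper_force: 0.0
t: 50.9
position: [0.6186, 0.224, 0.2666]
tcp_rot: [-165.3, -0.1, 141.8]
force: [1.2, 0.4, 0.0]
finger_gap: 0.06
gripper_force: 0.0
t: 51.52
position: [0.6169, 0.2233, 0.2686]
tcp_rot: [-165.4, -0.1, 141.5]
force: [0.6, -0.6, 0.0]
finger_gap: 0.0598
gripper_force: 0.0
t 51.52
tool swivel -0.753 tilt -0.255 rel [0.0328 0.0418 0.2106] s 0.2172
t 51.52
   [-0.04, 0.06, -0.08] [-0.005, -0.0, 0.003]
   [-0.0, 0.0, 10.0] [0.0, 0.0, 0.0]
```

```bash
python3 -m jog '[[6,[0,0,2.4],[0,0,0]],[6,[0,0,2.4],[0,0,0]],[6,[0,0,2.3],[0,0,0]],[6,[0,0,1.7],[0,0,0]],[6,[0,0,1],[0,0,0]]]' 60
python3 look.py 9
python3 - <<'E'
import cv2,numpy as np
p=cv2.imread("pics/s9.png"); cv2.imwrite("pics/c9.png",cv2.resize(p[190:330,260:430],None,fx=4,fy=4,interpolation=cv2.INTER_CUBIC))
E
```

```text
t: 52.15
position: [0.6012, 0.2037, 0.1725]
tcp_rot: [-165.3, -0.1, 141.5]
force: [-0.0, -0.1, -0.7]
finger_gap: 0.0603
gripper_force: 0.0
t 52.25
carrier [355.  254.7] c [597.3  44.2] size [164.4  98.9] ang 4.72
fence [348.2 250.2] c [564.3   9.5] size [257.5 188.6] ang 4.6
mat [217.3 324.1] c [444.  375.3] size [117.3 145.2] ang 78.05
bar [224.  322.7] c [434.2 367.2] size [60.5 19.8] ang 78.15
blade [216.1 362. ] c [347.2 385.6] size [125.9  91.9] ang 88.63
```

View pics/c9.png

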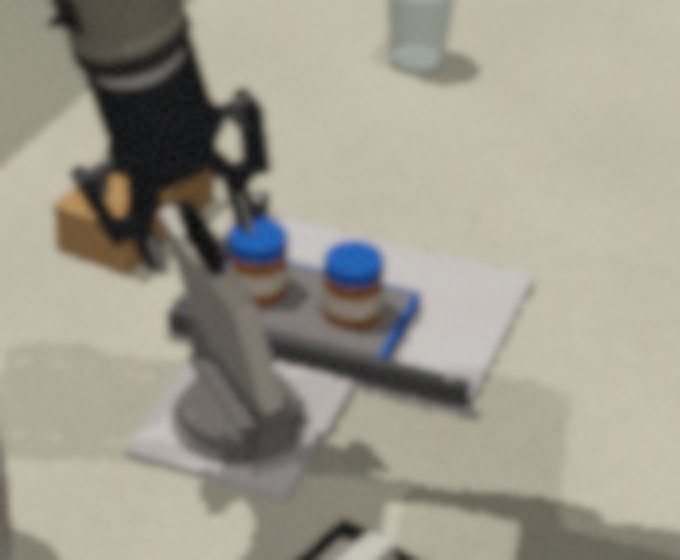

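The black tab (205,240) lies between the two fingers (150,245) and (250,215). Close on it.

```bash
python3 -m jog '[[5,[0,0,0],[0,0,0]],[4,[0,0,0],[0,0,0]],[3,[0,0,0],[0,0,0]],[2.2,[0,0,0],[0,0,0]],[1.6,[0,0,0],[0,0,0]]]' 60
python3 -m jog '[[0.8,[0,0,0],[0,0,0]],[0.8,[0,0,0],[0,0,0]],[0.8,[0,0,0],[0,0,0]],[0.8,[0,0,0],[0,0,0]],[0.8,[0,0,0],[0,0,0]]]' 60
python3 - <<'E'
from rd import *
readout(); p,R=here(); N=15
u=lambda k:.5-.5*np.cos(np.pi*k/N)
rows(p,R,[pose(-.755+.755*u(k),-.255+.605*u(k),.1185) for k in range(0,N+1)])
E
```

```text
t: 52.88
position: [0.6016, 0.2038, 0.1732]
tcp_rot: [-165.3, -0.1, 141.5]
force: [-0.2, -0.4, 0.8]
finger_gap: 0.016
gripper_force: 0.4
t: 53.5
position: [0.6019, 0.2043, 0.1732]
tcp_rot: [-165.4, -0.1, 141.5]
force: [2.3, 2.9, 1.3]
finger_gap: 0.0113
gripper_force: 59.9
t 53.5
tool swivel -0.752 tilt -0.255 rel [0.0178 0.0228 0.1152] s 0.1188
t 53.5
   [-0.03, 0.11, 0.03] [0.0, -0.0, 0.003]
   [0.02, -0.08, 0.0] [-0.007, -0.002, -0.008]
   [0.07, -0.23, 0.0] [-0.02, -0.006, -0.024]
   [0.09, -0.38, 0.01] [-0.032, -0.008, -0.039]
   [0.1, -0.5, 0.01] [-0.042, -0.009, -0.052]
   [0.08, -0.61, 0.02] [-0.051, -0.008, -0.063]
   [0.04, -0.69, 0.02] [-0.058, -0.005, -0.072]
   [-0.01, -0.73, 0.02] [-0.062, -0.001, -0.077]
   [-0.07, -0.75, 0.02] [-0.063, 0.004, -0.079]
   [-0.13, -0.73, 0.02] [-0.062, 0.008, -0.077]
   [-0.17, -0.68, 0.02] [-0.058, 0.012, -0.071]
   [-0.19, -0.6, 0.02] [-0.051, 0.014, -0.062]
   [-0.18, -0.5, 0.01] [-0.042, 0.014, -0.051]
   [-0.15, -0.37, 0.01] [-0.032, 0.012, -0.038]
   [-0.1, -0.23, 0.0] [-0.02, 0.008, -0.023]
   [-0.03, -0.08, 0.0] [-0.007, 0.003, -0.008]
```

```bash
python3 -m jog '[[0.8,[0.02,-0.08,0],[-0.007,-0.002,-0.008]],[0.8,[0.07,-0.23,0],[-0.02,-0.006,-0.024]],[0.8,[0.09,-0.38,0.01],[-0.032,-0.008,-0.039]],[0.8,[0.1,-0.5,0.01],[-0.042,-0.009,-0.052]],[0.8,[0.08,-0.61,0.02],[-0.051,-0.008,-0.063]]]' 60
python3 -c "
from rd import *
readout()"
```

```text
t: 54.12
position: [0.5888, 0.1912, 0.1762]
tcp_rot: [-174.2, -0.1, 152.5]
force: [5.5, 1.4, -1.8]
finger_gap: 0.0112
gripper_force: 59.3
t 54.12
tool swivel -0.561 tilt -0.101 rel [0.0047 0.0097 0.1182] s 0.1187
```

```bash
python3 -m jog '[[0.8,[0.04,-0.69,0.02],[-0.058,-0.005,-0.072]],[0.8,[-0.01,-0.73,0.02],[-0.062,-0.001,-0.077]],[0.8,[-0.07,-0.75,0.02],[-0.063,0.004,-0.079]],[0.8,[-0.13,-0.73,0.02],[-0.062,0.008,-0.077]],[0.8,[-0.17,-0.68,0.02],[-0.058,0.012,-0.071]]]' 60
python3 -m jog '[[0.8,[-0.19,-0.6,0.02],[-0.051,0.014,-0.062]],[0.8,[-0.18,-0.5,0.01],[-0.042,0.014,-0.051]],[0.8,[-0.15,-0.37,0.01],[-0.032,0.012,-0.038]],[0.8,[-0.1,-0.23,0],[-0.02,0.008,-0.023]],[0.8,[-0.03,-0.08,0],[-0.007,0.003,-0.008]]]' 60
python3 -m jog '[[0.8,[0,0,0],[0,0,0]],[0.8,[0,0,0],[0,0,0]],[0.8,[0,0,0],[0,0,0]],[0.8,[0,0,0],[0,0,0]],[0.8,[0,0,0],[0,0,0]]]' 60
python3 -c "
from rd import *
readout(); p,R=here(); rows(p,R,[pose(0,.35,.1185)])"
```

```text
t: 54.75
position: [0.5807, 0.1563, 0.1742]
tcp_rot: [168.4, 0.0, 174.1]
force: [7.9, 3.3, -7.0]
finger_gap: 0.0109
gripper_force: 58.8
t: 55.38
position: [0.5866, 0.139, 0.1693]
tcp_rot: [159.8, -0.0, -175.2]
force: [5.3, -0.2, -0.8]
finger_gap: 0.0108
gripper_force: 59.6
t: 56.0
position: [0.5866, 0.139, 0.1692]
tcp_rot: [159.9, -0.0, -175.2]
force: [5.1, -2.3, -2.6]
finger_gap: 0.011
gripper_force: 59.6
t 56.0
tool swivel 0.002 tilt 0.351 rel [ 0.0025 -0.0425  0.1112] s 0.1191
t 56.0
   [-0.09, 0.18, 0.06] [0.001, -0.001, 0.002]
```

```bash
python3 -m jog '[[1.4,[0,0,0],[0,0,0]],[2,[0,0,0],[0,0,0]],[3.5,[0,0,0],[0,0,0]],[5,[0,0,0],[0,0,0]],[6,[0,0,-1],[0,0,0]]]' 60
python3 -m jog '[[6,[0,0,-3],[0,0,0]],[6,[0,0,-4],[0,0,0]],[6,[0,0,-5],[0,0,0]],[6,[0,-5,-3],[0,0,0]],[6,[0,-5,-3],[0,0,0]]]' 60
python3 -m jog '[[6,[4,-4,0],[0,0,0]],[6,[5,-4,0],[0,0,0]],[6,[5,-4,0],[0,0,0]],[6,[5,-4,0],[0,0,0]],[6,[0,0,0],[0,0,0]]]' 60
python3 look.py 10
python3 - <<'E'
from rd import *
from m import *
p=cv2.imread("pics/t10.png"); d=np.load("t10.npy"); h=cv2.cvtColor(p,cv2.COLOR_BGR2HSV); C=cloud("top",d)
L=C-H; ex=np.array([np.cos(A),np.sin(A),0]); f=np.array([np.sin(A),-np.cos(A),0]); X=L@ex;F=L@f;Z=L[...,2]
m=(abs(X)<.08)&(F>-.03)&(F<.1)&(Z>.03)&(Z<.16)
for lab,k in dict(panel=m&(abs(X)>.03)&(Z<.1),back=m&(abs(X)<.068)&(Z<.098),tab=m&(abs(X)<.02)&(Z>.115)&(Z<.13)).items():
    B=np.c_[Z[k],X[k],np.ones(k.sum())]; w=np.linalg.lstsq(B,F[k],rcond=None)[0]
    print(lab,k.sum(),"tilt",np.arctan(w[0]).round(3),"skew",w[1].round(3),"off",w[2].round(4),"F,Z",F[k].mean().round(4),Z[k].mean().round(4))
print(X[m].min(),X[m].max()); print(rect("top",m&(Z>.06),.165))
P=np.vstack([p[190:300,250:430]]);P2=cv2.imread("pics/s10.png")[220:330,260:440]
cv2.imwrite("pics/c10.png",cv2.resize(np.hstack([P,P2]),None,fx=2.2,fy=2.2,interpolation=cv2.INTER_CUBIC))
E
```

```text
t: 56.62
position: [0.5861, 0.1366, 0.1788]
tcp_rot: [159.8, -0.2, -175.1]
force: [0.5, 0.9, -0.5]
finger_gap: 0.06
gripper_force: 0.0
t: 57.25
position: [0.6, -0.0203, 0.3152]
tcp_rot: [159.8, 0.0, -175.1]
force: [0.4, -0.8, -0.3]
finger_gap: 0.0597
gripper_force: 0.0
t: 57.88
position: [0.4242, -0.1841, 0.2593]
tcp_rot: [159.8, -0.2, -175.5]
force: [-0.2, -0.1, 0.3]
finger_gap: 0.0599
gripper_force: 0.0
t 57.98
carrier [355.1 254.8] c [597.3  44. ] size [164.4  98.7] ang 4.69
fence [348.2 250. ] c [568.1   9.6] size [250.8 188.6] ang 4.69
mat [238.8 325.5] c [428.4 341.8] size [189.5 128.6] ang 78.09
bar [234.7 324.5] c [429.1 342.6] size [110.7  19.9] ang 78.15
blade [243.2 326. ] c [430.1 323.2] size [258.8 248.5] ang 0.06
panel 372 tilt 0.401 skew -0.008 off -0.0103 F,Z 0.0183 0.0674
back 555 tilt 0.368 skew 0.001 off -0.0088 F,Z 0.0163 0.0651
tab 36 tilt 0.335 skew 0.003 off -0.0019 F,Z 0.0409 0.123
-0.069569478712457 0.07028070806370282
(array([311.89115646, 252.27210884]), ((584.6358032226562, 144.93890380859375), (143.11447143554688, 42.855804443359375), 4.673311233520508))
```

View pics/c10.png

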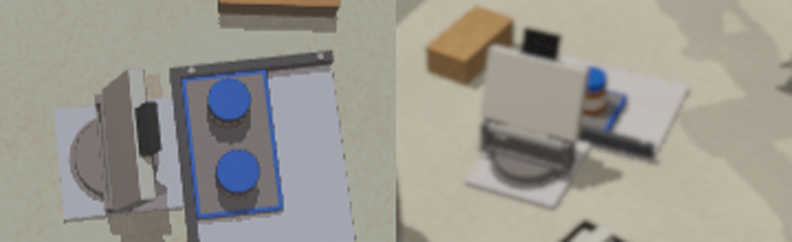

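The reader now faces the deck squarely, leaning forward, with the carrier and jars intact. One refined tilt check on the panel's back face from both views.

```bash
python3 - <<'E'
from rd import *
from m import *
ex=np.array([np.cos(A),np.sin(A),0]); f=np.array([np.sin(A),-np.cos(A),0])
for n in("top","side"):
    p,d=r.camera(n); C=cloud(n,d); L=C-H; X=L@ex;F=L@f;Z=L[...,2]
    s=Z*np.cos(.36)+F*np.sin(.36); g=F*np.cos(.36)-Z*np.sin(.36)
    k=(d>0)&(abs(X)<.065)&(s>.018)&(s<.106)&(abs(g+.009)<.006)
    for e in range(4):
        B=np.c_[Z[k],X[k],np.ones(k.sum())]; w=np.linalg.lstsq(B,F[k],rcond=None)[0]
        res=F-(w[0]*Z+w[1]*X+w[2]); k&=abs(res)<max(.0015,2*res[k].std())
    print(n,k.sum(),"tilt",np.arctan(w[0]).round(4),"skew",w[1].round(4),"off",w[2].round(4),"rms",res[k].std().round(5))
E
```

```text
top 590 tilt 0.3561 skew 0.0037 off -0.0081 rms 0.0007
side 1084 tilt 0.3498 skew 0.009 off -0.008 rms 0.00239
```

Tilt is about 0.353 rad and swivel about 0. The carrier is flush, the pusher is on its mat and the arm is clear, so hand in.

```bash
python3 -c "
from workcell import r
print(r.hand_in())"
```

```text
the job is handed in; nothing more can be done
None
```

The job is handed in, with no verdict returned. Both jars (two were present) stand on the carrier, which is flush in the corner. The pusher is flat on its mat, the reader is square to the deck at about 20° forward, and the solvent bottle, beaker and wipes box were not touched.

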